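# Pack the electrical-lab parts tray

### The arm

A 6-joint arm with a two-finger parallel gripper is mounted at the origin on the work surface. World frame = base frame: x ahead of the robot, y to its left, z up, the work surface at z = 0. Lengths are in m, angles in rad, forces in N, time in s.
With the tool pointing down it reaches from about 0.375 to 0.9 m from the base axis. Payload 3.1 kg.
Tool frame: the origin (TCP) lies at the very end of the fingers, on their centre line; the grasp point (between the pads) lies 19 mm behind it; z points along the fingers, y is the direction in which the jaws open and shut (so a half turn about z gives the same grasp; the last joint's range is limited). The gripper opens to 87 mm and grips with 3 to 60 N. Pads are 19 mm wide; open, the fingers measure 117 mm over their backs; the gripper's body (75 mm by 190 mm) begins 51 mm behind the grasp point.
Start: joints at [-1.333, 0.527, 1.433, -0, 1.181, -0.178], TCP at [0.252, -0.572, 0.223] pointing down, gripper open.
Joint ranges: [-3.08, 3.08], [-0.75, 2.2], [0.22, 2.44], [-1.43, 4.57], [0, 2.65], [-2.85, 2.85]. Speed limits (rad/s): [2.79, 2.79, 3.14, 3.14, 3.14, 3.14].

### API

Orientations are given as a unit quaternion [x, y, z, w].
In Python, from rig import robot gives the robot as it stands. The module is installed in compiled form; this text tells all that it offers.
- The arm moves only by the tool send_rows, never from a script. Its argument "deltas" is a list of rows, each an object of numbers: "tx", "ty", "tz": the shift along the tool's x, y, z in cm; "rx", "ry", "rz": the turn, a rotation vector about the tool's x, y, z in rad. A call has 1 to 5 rows; each row is the pose to reach, as a shift and turn from the pose commanded when the call began, along the tool's axes at that moment; what a row does not reach only later rows make up. A row lasts 1/12 s, in which the tool goes at most 41.7 mm and 7.16 degrees, less where a joint would pass 70% of its speed; a pose out of reach is approached as far as the arm can. A call with a gripper value outside its range is refused whole. "claw" is the finger opening in cm, from 0 to 8.7, set as the call begins (left out, the last holds). The fingers move at their own pace and stop on an object; "squeeze" is the grip in N (left out, the last holds). Time passes only in rows, so rows that repeat a pose let the fingers close. It gives the time, the measured TCP pose, the force and the opening at its end, in the units of the state.
- robot.get_obs(): the state, without advancing time (a new reading comes with each control period).
- robot.camera(name): name is "side" or "top" or "wrist"; returns a dict with "color" (384x512x3 uint8, red, green, blue), "z_map" (384x512 float32, m along the optical axis (not along the pixel's ray), 0 where there is no reading), "intrinsics" (3x3 intrinsics, pixels), "R" (3x3) and "t" (3): a world point X has camera coordinates R X + t; the wrist camera has in their place "tool_from_camera" (4x4, takes a point from camera to tool coordinates, whose origin is the TCP and whose axes are the flange's). Camera axes: x right, y down, z forward; pixel columns grow to the right and rows downward; lengths in m; the calibration is good to about 2 mm. A picture is of the moment at which its call begins: read the wrist's pose just before it.
- robot.hand_in(): hands the job in, once; it reports no verdict.
Trained networks look in the newest picture that a camera, given by its name, has taken for a name from the list of things; names that differ only in an ending like _2 or _b are one class to them, and where a whole thing is asked for, a point or a joint stands for the part that bears it (a point fixed in the world has none). Each returns a list of dicts, best first, with "p" (0 to 1); they miss things now and then, are a little off and sometimes report something else, mostly with a low value. They report only what shows in the picture. A call takes as long as a camera call. They do not tell look-alikes from the thing itself.
- robot.outline_of(label, camera): "pixels" (384x512 bool, what is visible of it) and "xy" ([column, row] in pixels, amid what is visible of it).
- robot.tip_of(label, camera): "xy" ([column, row] in pixels: a listed point, or the origin of a listed thing).
The state is a dict: "time": time; "q": joint angles; "joint_velocities": joint speeds; "joint_torque": joint torques, N m; "position": TCP position; "tool_rot": TCP orientation; "ft_force": force on the tool from outside, world axes, zero at the start; "moment": the same for the moment, N m; "grip_width": finger opening in m.
Only numpy, scipy, OpenCV 4.12 (cv2) and the standard library are available. Lean on these libraries where they do the work, as an engineer would, in place of code of your own. Each camera call takes 0.05 s, during which the arm holds its last target.

### The job

Pack the tray for the next lab session: stand the slim capacitor in the round recess and the relay in the square one, lay the short resistor in the oblong one and put the coil over the post, each the way up it is now and fully down on its insert. Set the parts down rather than dropping them, and leave the fat capacitor and the long resistor where they are on the bench.

Things in the scene. Friction and masses are not known exactly. Their poses are not given: they have to be found in the camera images.
- capacitor: the slim capacitor: bare aluminium can, upright, 36 mm diameter, 60 mm tall in all (the can to 52 mm, then two small brass tabs), about 100 g. Origin: centre of its underside, z up. Stands loose on the bench at the start.
- relay: plug-in relay: upright square block 34 x 34 mm, 60 mm tall (a 2 mm black tab on top), black foot, cream cover, about 80 g; its sides are along its x and y. Origin: centre of its underside, z up. Stands loose on the bench at the start.
- resistor: the short power resistor: off-white ceramic block lying flat, 64 mm long along its x (with a 4 mm metal lug at each end; ceramic 56 mm), 26 mm wide, 26 mm tall, about 90 g. Origin: centre of its underside, z up. Stands loose on the bench at the start.
- toroid: toroid coil: copper-wound ring lying flat, 52 mm outer diameter, 26 mm hole, 26 mm tall, about 140 g. Origin: centre of its underside, z up. Stands loose on the bench at the start.
- fat_capacitor: look-alike that stays: fat capacitor, same aluminium can but 58 mm diameter, 60 mm tall. Origin: centre of its underside, z up. Stands loose on the bench at the start.
- long_resistor: look-alike that stays: long resistor, same ceramic block but 92 mm long along its x, 26 mm wide, 26 mm tall. Origin: centre of its underside, z up. Stands loose on the bench at the start.
- insert_round: Fixed grey insert in the black tray; 84 mm (its x) x 100 mm (its y), base plate 4 mm thick, its top is the floor the part rests on; origin: centre of the underside, 5 mm above the bench, z up. A round ridge 8 mm high and 5 mm thick encloses a round recess of 54 mm diameter, centred.
- insert_square: Fixed grey insert in the black tray; 84 mm (its x) x 100 mm (its y), base plate 4 mm thick, its top is the floor the part rests on; origin: centre of the underside, 5 mm above the bench, z up. A ridge 8 mm high and 5 mm thick encloses a square recess 52 x 52 mm, centred, sides along its x and y.
- insert_slot: Fixed grey insert in the black tray; 84 mm (its x) x 100 mm (its y), base plate 4 mm thick, its top is the floor the part rests on; origin: centre of the underside, 5 mm above the bench, z up. A ridge 8 mm high and 5 mm thick encloses an oblong recess 44 mm (x) by 82 mm (long, y), centred.
- insert_post: Fixed grey insert in the black tray; 84 mm (its x) x 100 mm (its y), base plate 4 mm thick, its top is the floor the part rests on; origin: centre of the underside, 5 mm above the bench, z up. Upright white post at its centre, 10 mm diameter, 34 mm above the base plate; the coil goes over it. Tray: fixed, 186 x 218 mm, rim 14 mm high; its inserts lie two by two in any arrangement, turned alike, pitch 88 mm along x, 104 mm along y.
Things that resemble listed ones, but are neither listed nor needed, are in the scene too. Leave any green or pink look-alike of the relay alone. What is shaped like the fat_capacitor but blue is not meant.

How it is judged:
At the end, for the whole second after the job is handed in: Slim capacitor in round recess, relay in square, short resistor in oblong, coil over post: each within 3 mm of the base plate, 14 mm of the insert's centre and 0.1 rad of upright, released, at rest. Fat capacitor and long resistor upright, within 15 mm of their starts (horizontal distance between capacitor and insert_round below 0.014 m and z of capacitor in the frame of insert_round between 0.001 and 0.007 m and angle between each of capacitor, relay, resistor, toroid, fat_capacitor, long_resistor's own z axis and vertical below 0.1 rad and linear speed of each of capacitor, relay, resistor, toroid below 0.02 m/s and contact force between each of capacitor, relay, resistor, toroid and the fingers below 0.1 N and horizontal distance between relay and insert_square below 0.014 m and z of relay in the frame of insert_square between 0.001 and 0.007 m and horizontal distance between resistor and insert_slot below 0.014 m and z of resistor in the frame of insert_slot between 0.001 and 0.007 m and horizontal distance between toroid and insert_post below 0.014 m and z of toroid in the frame of insert_post between 0.001 and 0.007 m and distance of each of fat_capacitor, long_resistor from where it was at the start of the episode below 0.015 m); the robot touches nothing.
It fails at once if a part is dropped into the tray (falls free by more than about 25 mm) instead of being set down ((horizontal distance between capacitor and insert_round below 0.03 m and z of capacitor in the frame of insert_round below 0.02 m and contact force between capacitor and the fingers below 0.1 N and linear speed of capacitor above 0.7 m/s) or (horizontal distance between relay and insert_square below 0.03 m and z of relay in the frame of insert_square below 0.02 m and contact force between relay and the fingers below 0.1 N and linear speed of relay above 0.7 m/s) or (horizontal distance between resistor and insert_slot below 0.03 m and z of resistor in the frame of insert_slot below 0.02 m and contact force between resistor and the fingers below 0.1 N and linear speed of resistor above 0.7 m/s) or (horizontal distance between toroid and insert_post below 0.03 m and z of toroid in the frame of insert_post below 0.02 m and contact force between toroid and the fingers below 0.1 N and linear speed of toroid above 0.7 m/s)).
It fails at once if the fat_capacitor is moved by more than 15 mm or tipped (distance of fat_capacitor from where it was at the start of the episode above 0.015 m or angle between fat_capacitor's own z axis and vertical above 0.2 rad).
It fails at once if the long_resistor is moved by more than 15 mm or tipped (distance of long_resistor from where it was at the start of the episode above 0.015 m or angle between long_resistor's own z axis and vertical above 0.2 rad).
It also fails if it takes over 120 s, if anything falls off the work surface, if the arm or the gripper's body presses on something with over 40 N, if the wrist force passes 120 N, or if a joint passes its speed limit or range.

## Working session

There is one attempt and no reset: what is moved stays moved. The work goes in short steps, Python scripts to look and compute and a tool call to move; the robot and the scene stay as the last step left them, time stands still between calls to the robot, and variables do not carry over. Pictures are saved under pics/ and viewed, and the job is handed in when it is done.

Besides the shell and the picture viewer there is one more tool, called after "Request:" by a JSON object that holds its "name" and its "arguments", one argument or row to a line. send_rows: Moves the arm, as the interface text tells. Its arguments: {"type":"object","properties":{"deltas":{"type":"array","items":{"type":"object","properties":{"tx":{"type":"number"},"ty":{"type":"number"},"tz":{"type":"number"},"rx":{"type":"number"},"ry":{"type":"number"},"rz":{"type":"number"}}}},"claw":{"type":"number"},"squeeze":{"type":"number"}},"required":["deltas"]}

```bash
mkdir -p pics; ls; python3 - <<'E'
from rig import robot
import cv2,numpy as np
o=robot.get_obs();print({k:np.round(v,3) for k,v in o.items()})
for n in ['side','top','wrist']:
    c=robot.camera(n);cv2.imwrite(f'pics/{n}0.png',c['color'][...,::-1]);np.savez(f'{n}0.npz',**c)
    print(n,{k:np.round(v,3).tolist() for k,v in c.items() if k not in('color','z_map')})
E
```

```text
pics
{'time': np.float64(0.0), 'q': array([-1.333,  0.528,  1.434, -0.   ,  1.181, -0.179]), 'joint_velocities': array([ 0.002,  0.001, -0.   , -0.001,  0.002,  0.   ]), 'joint_torque': array([  0.   , -44.004, -17.659,   0.063,   0.058,  -0.   ]), 'position': array([ 0.252, -0.571,  0.222]), 'tool_rot': array([ 0.978,  0.206, -0.   , -0.001]), 'ft_force': array([-1.139,  0.162,  0.225]), 'moment': array([0.028, 0.027, 0.019]), 'grip_width': np.float64(0.087)}
side {'intrinsics': [[423.101, 0.0, 258.175], [0.0, 423.101, 192.902], [0.0, 0.0, 1.0]], 'R': [[-0.864, -0.504, -0.0], [-0.351, 0.603, -0.716], [0.361, -0.619, -0.698]], 't': [0.425, 0.219, 0.818]}
top {'intrinsics': [[372.241, 0.0, 253.469], [0.0, 372.241, 180.827], [0.0, 0.0, 1.0]], 'R': [[-0.002, -1.0, -0.017], [-0.995, 0.004, -0.102], [0.102, 0.017, -0.995]], 't': [0.005, 0.506, 0.742]}
wrist {'intrinsics': [[303.321, 0.0, 255.18], [0.0, 303.321, 189.721], [0.0, 0.0, 1.0]], 'tool_from_camera': [[-0.0, -0.964, -0.264, 0.072], [1.0, -0.0, -0.0, -0.001], [0.0, -0.264, 0.964, -0.162], [0.0, 0.0, 0.0, 1.0]]}
```

View pics/side0.png

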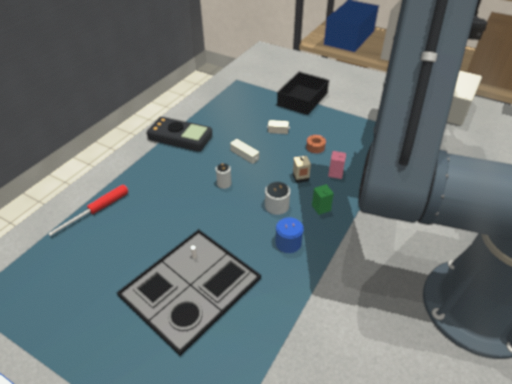

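View pics/top0.png

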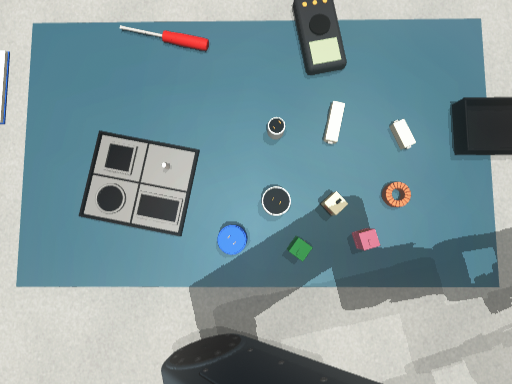

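View pics/wrist0.png

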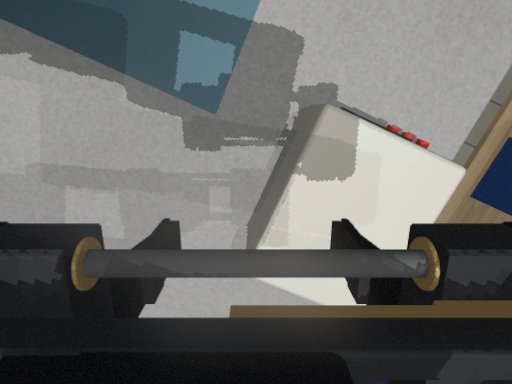

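Top view candidates:

| Part | Chosen pixel | Could be mistaken for |
|---|---|---|
| Slim capacitor | (276,126) | fat capacitor (276,200), blue can (232,239) |
| Relay (cream) | (335,203) | green (300,249), pink (367,239) |
| Short resistor | (403,134) | long resistor (335,122) |
| Coil | (397,194) | none |

The tray has the square recess at (122,158), round at (110,198), oblong at (158,206) and post at (166,165).

```bash
cat > h.py <<'E'
import numpy as np,cv2
def cloud(c):
    K,R,t=c['intrinsics'],c['R'],c['t'];z=c['z_map'];v,u=np.mgrid[:384,:512]
    P=np.stack([(u-K[0,2])/K[0,0]*z,(v-K[1,2])/K[1,1]*z,z],-1)
    W=(P-t)@R; W[z==0]=np.nan
    return W
def proj(c,X):
    p=c['R']@np.array(X)+c['t'];p=c['intrinsics']@p;return p[:2]/p[2]
E
python3 - <<'E'
import numpy as np,cv2
from h import *
from rig import robot
T=dict(np.load('top0.npz'));S=dict(np.load('side0.npz'))
W=cloud(T);WS=cloud(S)
print('bench z',np.nanmedian(W[60:110,200:280,2]),np.nanstd(W[60:110,200:280,2]))
d={'cap':(276,126),'fat':(276,200),'long':(335,122),'res':(403,134),'tor':(397,194),'relay':(335,203),'green':(300,249),'pink':(367,239),'blue':(232,239)}
for cam,WW in(('top',W),('side',WS)):
  for n,(u,v) in d.items():
    x=W[v,u] ; 
    m=np.hypot(WW[...,0]-x[0],WW[...,1]-x[1])<.055
    m&=WW[...,2]>.012
    zt=np.nanpercentile(WW[m][:,2],92)
    k=m&(WW[...,2]>zt-.010)
    p=WW[k]
    r=cv2.minAreaRect((p[:,:2]*1000).astype(np.float32))
    # image of mask
    print(cam,n,k.sum(),'ztop',round(zt,4),'mean',p.mean(0).round(4),'rect',np.round(r[0],1),np.round(r[1],1),round(r[2],1))
for n in ['insert_round','insert_square','insert_slot','insert_post','capacitor','relay','resistor','toroid']:
  for cam,C,WW in(('top',T,W),('side',S,WS)):
    for a in robot.tip_of(n,cam)[:3]:
        u,v=np.round(a['xy']).astype(int); print(n,cam,round(a['p'],2),u,v,WW[v,u].round(4))
big=cv2.resize(T['color'][90:260,60:440,::-1],None,fx=2.1,fy=2.1,interpolation=cv2.INTER_CUBIC);cv2.imwrite('pics/c1.png',big)
E
```

```text
bench z 0.000417063076687242 0.0013607321419869475
top cap 244 ztop 0.0563 mean [ 0.6162 -0.043   0.0539] rect [616.9 -43.1] [32.6 34.7] 90.0
top fat 658 ztop 0.0566 mean [ 0.4651 -0.0414  0.0545] rect [465.6 -41.9] [55.7 55.5] 89.8
top long 513 ztop 0.0275 mean [ 0.632  -0.1665  0.0255] rect [ 632.9 -167.3] [26.3 84.9] 77.4
top res 365 ztop 0.0272 mean [ 0.6058 -0.3088  0.025 ] rect [ 606.4 -309.9] [55.7 27.2] 24.5
top tor 420 ztop 0.0276 mean [ 0.479  -0.2903  0.0252] rect [ 479.5 -291.3] [51.  50.7] 18.9
top relay 312 ztop 0.0596 mean [ 0.4599 -0.1578  0.0579] rect [ 460.  -158.2] [33.2 34. ] 43.4
top green 318 ztop 0.0602 mean [ 0.3711 -0.0873  0.0583] rect [370.9 -87.6] [34.4 33.9] 54.1
top pink 329 ztop 0.0596 mean [ 0.3895 -0.2199  0.0577] rect [ 389.5 -220.6] [34.5 34.2] 15.7
top blue 677 ztop 0.0569 mean [0.3894 0.0457 0.0548] rect [389.3  46.3] [54.5 57.2] 0.2
side cap 138 ztop 0.0569 mean [ 0.6143 -0.0404  0.0542] rect [615.8 -42.7] [34.2 34. ] 32.6
side fat 377 ztop 0.0568 mean [ 0.4629 -0.0385  0.0546] rect [463.5 -41. ] [54.9 54.7] 76.0
side long 246 ztop 0.0283 mean [ 
[... 1175 characters left out ...]
277 130 [ 0.6058 -0.0448  0.0556]
capacitor side 0.58 225 183 [ 0.6061 -0.0332  0.0151]
relay top 0.94 362 235 [ 0.3968 -0.2072  0.0586]
relay top 0.69 300 245 [ 0.3779 -0.0871  0.0585]
relay top 0.56 328 203 [ 0.459  -0.1434  0.0564]
relay side 0.97 318 210 [ 0.37   -0.068   0.0119]
relay side 0.96 300 180 [ 0.4541 -0.1448  0.0069]
relay side 0.71 336 171 [ 0.3839 -0.2049  0.0226]
resistor top 0.88 399 136 [ 0.599  -0.2995  0.0243]
resistor top 0.63 110 197 [0.475  0.3056 0.0118]
resistor top 0.35 276 128 [ 0.6103 -0.0429  0.0543]
resistor side 0.55 277 133 [ 0.6035 -0.2997 -0.0007]
toroid top 0.79 393 194 [ 4.799e-01 -2.908e-01  2.000e-04]
toroid side 0.53 318 142 [ 0.4776 -0.3041  0.0124]
```

View pics/c1.png

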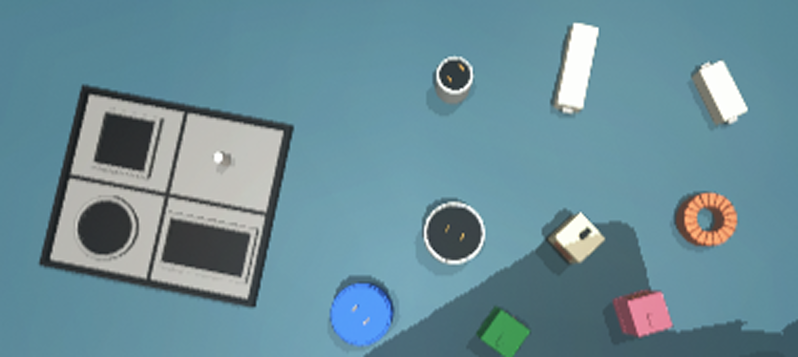

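The crop shows the bare slim can, the cream relay and the short resistor with lugs, so the choices hold; both views agree to about 1 mm. Next, the tray pose.

```bash
python3 - <<'E'
import numpy as np,cv2
from h import *
for cam in('top','side'):
  C=dict(np.load(cam+'0.npz'));W=cloud(C)
  m=(np.hypot(W[...,0]-.505,W[...,1]-.245)<.17)&(W[...,2]>.004)
  m=cv2.morphologyEx(m.astype(np.uint8),cv2.MORPH_OPEN,np.ones((3,3)))>0
  p=W[m];r=cv2.minAreaRect((p[:,:2]*1000).astype(np.float32));print(cam,'tray',np.round(r,1) if 0 else r)
  c=np.array(r[0]);(w,h),a=r[1],np.deg2rad(r[2])
  ex=np.array([np.cos(a),np.sin(a)]);ey=np.array([-np.sin(a),np.cos(a)])
  if w>h: ex,ey=ey,-ex   # ex short(186), ey long(218)
  print('ex',ex,'ey',ey,'yaw ey',np.degrees(np.arctan2(ey[1],ey[0])))
  col=C['color'].astype(int).sum(-1)
  for sx in(-1,1):
    for sy in(-1,1):
      q=c+44*sx*ex+52*sy*ey
      rel=W[...,:2]*1000-q; lx=rel@ex; ly=rel@ey
      k=(abs(lx)<40)&(abs(ly)<48)&(col<200)
      print(q.round(1),'z med in 15mm',np.nanmedian(W[...,2][np.hypot(lx,ly)<15]).round(4),'dark n',k.sum(),'rel mean',lx[k].mean().round(1),ly[k].mean().round(1),'ridge/max z',np.nanpercentile(W[...,2][(abs(lx)<36)&(abs(ly)<44)],[50,90,99]).round(4))
      pp=W[(np.hypot(lx,ly)<20)&(W[...,2]>.02)]
      if len(pp):print('   post',len(pp),pp.mean(0).round(4),pp[:,2].max())
E
```

```text
top tray ((506.6822509765625, 245.26856994628906), (218.80076599121094, 186.53993225097656), 78.8786392211914)
ex [-0.98122082  0.19288779] ey [-0.19288779 -0.98122082] yaw ey -101.1213607788086
[559.9 287.8] z med in 15mm 0.0097 dark n 545 rel mean 0.4 -2.7 ridge/max z [0.01   0.0172 0.0196]
[539.8 185.8] z med in 15mm 0.0097 dark n 0 rel mean nan nan ridge/max z [0.0092 0.011  0.0425]
   post 31 [0.5389 0.1843 0.0381] 0.04449590901693061
[473.5 304.8] z med in 15mm 0.0096 dark n 474 rel mean 1.2 -2.8 ridge/max z [0.0099 0.0166 0.0188]
[453.5 202.7] z med in 15mm 0.0098 dark n 734 rel mean 1.5 -2.7 ridge/max z [0.01   0.0172 0.0195]
side tray ((508.4749450683594, 240.88015747070312), (224.30276489257812, 195.0277862548828), 78.68463897705078)
ex [-0.98056209  0.19620904] ey [-0.19620904 -0.98056209] yaw ey -101.31536102294923
[561.8 283.2] z med in 15mm 0.0098 dark n 481 rel mean -1.3 -1.9 ridge/max z [0.0104 0.0177 0.0197]
[541.4 181.3] z med in 15mm 0.011 dark n 5 rel mean -38.2 5.2 ridge/max z [0.0097 0.0116 0.0418]
   post 47 [0.5374 0.1863 0.0347] 0.04504147199315952
[475.5 300.5] z med in 15mm 0.0101 dark n 479 rel mean 0.6 -1.9 ridge/max z [0.0102 0.0168 0.019 ]
[455.1 198.5] z med in 15mm 0.01 dark n 601 rel mean -0.2 -1.4 ridge/max z [0.0106 0.0176 0.0196]<stdin>:18: RuntimeWarning: Mean of empty slice.
  ret = ret.dtype.type(ret / rcount)
```

```bash
cat > go.py <<'E'
import sys,numpy as np
from scipy.spatial.transform import Rotation as Ro
from rig import robot
def go(x,y,z,a):
    o=robot.get_obs();R=Ro.from_quat(o['tool_rot'])
    d=R.inv().apply(np.array([x,y,z])-o['position'])*100
    a=np.deg2rad(a);Rt=Ro.from_matrix(np.array([[np.cos(a),np.sin(a),0],[np.sin(a),-np.cos(a),0],[0,0,-1]]).astype(float))
    rv=(R.inv()*Rt).as_rotvec()
    print('t',o['time'].round(2),'pos',o['position'].round(4),'yaw',np.degrees(np.arctan2(*R.as_matrix()[[1,0],0])).round(1),'w',o['grip_width'].round(4),'F',o['ft_force'].round(1),'\n  delta cm',d.round(2),'rot',rv.round(3),'rows>=',np.ceil(max(np.linalg.norm(d)/4.17,np.linalg.norm(rv)/.125)))
if __name__=='__main__': go(*map(float,sys.argv[1:]))
E
python3 go.py .479 -.291 .12 78.9; python3 go.py .479 -.291 .17 54
```

```text
Traceback (most recent call last):
  File "go.py", line 10, in <module>
    if __name__=='__main__': go(*map(float,sys.argv[1:]))
                             ~~^^^^^^^^^^^^^^^^^^^^^^^^^^
  File "go.py", line 9, in go
    print('t',o['time'].round(2),'pos',o['position'].round(4),'yaw',np.degrees(np.arctan2(*R.as_matrix()[[1,0],0])).round(1),'w',o['grip_width'].round(4),'F',o['ft_force'].round(1),'\n  delta cm',d.round(2),'rot',rv.round(3),'rows>=',np.ceil(max(np.linalg.norm(d)/4.17,np.linalg.norm(rv)/.125)))
              ^^^^^^^^^^^^^^^
AttributeError: 'float' object has no attribute 'round'
Traceback (most recent call last):
  File "go.py", line 10, in <module>
    if __name__=='__main__': go(*map(float,sys.argv[1:]))
                             ~~^^^^^^^^^^^^^^^^^^^^^^^^^^
  File "go.py", line 9, in go
    print('t',o['time'].round(2),'pos',o['position'].round(4),'yaw',np.degrees(np.arctan2(*R.as_matrix()[[1,0],0])).round(1),'w',o['grip_width'].round(4),'F',o['ft_force'].round(1),'\n  delta cm',d.round(2),'rot',rv.round(3),'rows>=',np.ceil(max(np.linalg.norm(d)/4.17,np.linalg.norm(rv)/.125)))
              ^^^^^^^^^^^^^^^
AttributeError: 'float' object has no attribute 'round'
```

```bash
sed -i "s/o\['time'\].round(2)/round(float(o['time']),2)/;s/o\['grip_width'\].round(4)/round(float(o['grip_width']),4)/" go.py
python3 go.py .479 -.291 .12 78.9; python3 go.py .479 -.291 .17 54
```

```text
t 0.95 pos [ 0.2525 -0.5717  0.2226] yaw 23.8 w 0.0865 F [-0.7  0.5 -0.3] 
  delta cm [ 32.06 -16.53  10.26] rot [ 0.     0.    -0.961] rows>= 9.0
t 0.95 pos [ 0.2525 -0.5717  0.2226] yaw 23.8 w 0.0865 F [-0.7  0.5 -0.3] 
  delta cm [ 32.06 -16.53   5.26] rot [ 0.     0.    -0.527] rows>= 9.0
```

Request:
{"name": "send_rows", "arguments": {
  "deltas": [
    {"tx": 3.2,"ty": -1.6,"rz": -0.1},
    {"tx": 6.5,"ty": -3.3,"rz": -0.2},
    {"tx": 10,"ty": -5,"tz": 0.5,"rz": -0.3},
    {"tx": 13,"ty": -6.6,"tz": 1,"rz": -0.4},
    {"tx": 16,"ty": -8.2,"tz": 2,"rz": -0.5}
  ],
  "claw": 7.5,
  "squeeze": 20
}}

```text
schema error: expected keys tx, ty, tz, rx, ry, rz
```

```bash
python3 go.py .479 -.291 .12 78.9
```

```text
t 0.95 pos [ 0.2525 -0.5717  0.2226] yaw 23.8 w 0.0865 F [-0.7  0.5 -0.3] 
  delta cm [ 32.06 -16.53  10.26] rot [ 0.     0.    -0.961] rows>= 9.0
```

Request:
{"name": "send_rows", "arguments": {
  "deltas": [
    {"tx": 3.2,"ty": -1.6,"tz": 0,"rx": 0,"ry": 0,"rz": -0.1},
    {"tx": 6.5,"ty": -3.3,"tz": 0,"rx": 0,"ry": 0,"rz": -0.2},
    {"tx": 10,"ty": -5,"tz": 0.5,"rx": 0,"ry": 0,"rz": -0.3},
    {"tx": 13,"ty": -6.6,"tz": 1,"rx": 0,"ry": 0,"rz": -0.4},
    {"tx": 16,"ty": -8.2,"tz": 2,"rx": 0,"ry": 0,"rz": -0.5}
  ],
  "claw": 7.5,
  "squeeze": 20
}}

```text
time: 1.37
position: [0.367, -0.4314, 0.2034]
tool_rot: [0.896, 0.444, 0.0, 0.001]
ft_force: [0.6, -0.6, -0.6]
grip_width: 0.0759
```

```bash
python3 go.py .479 -.291 .12 78.9
```

```text
t 1.37 pos [ 0.367  -0.4314  0.2034] yaw 52.7 w 0.0759 F [ 0.6 -0.6 -0.6] 
  delta cm [17.96  0.39  8.33] rot [ 0.002  0.002 -0.457] rows>= 5.0
```

Request:
{"name": "send_rows", "arguments": {
  "deltas": [
    {"tx": 3.6,"ty": 0.1,"tz": 1.6,"rx": 0,"ry": 0,"rz": -0.1},
    {"tx": 7.2,"ty": 0.2,"tz": 3.2,"rx": 0,"ry": 0,"rz": -0.2},
    {"tx": 10.8,"ty": 0.3,"tz": 4.8,"rx": 0,"ry": 0,"rz": -0.3},
    {"tx": 14.4,"ty": 0.4,"tz": 6.4,"rx": 0,"ry": 0,"rz": -0.4},
    {"tx": 18,"ty": 0.4,"tz": 8,"rx": 0,"ry": 0,"rz": -0.46}
  ]
}}

```text
time: 1.78
position: [0.4798, -0.2907, 0.1221]
tool_rot: [0.771, 0.637, 0.0, 0.001]
ft_force: [0.7, -0.6, 0.5]
grip_width: 0.0751
```

```bash
python3 - <<'E'
from rig import robot
import cv2
c=robot.camera('wrist');cv2.imwrite('pics/w1.png',c['color'][...,::-1])
E
python3 go.py .479 -.291 .008 78.9
```

```text
t 1.83 pos [ 0.4811 -0.2835  0.1191] yaw 79.3 w 0.0749 F [ 1.4  2.8 -1.1] 
  delta cm [-0.85 -0.03 11.11] rot [-0.003 -0.007  0.007] rows>= 3.0
```

View pics/w1.png

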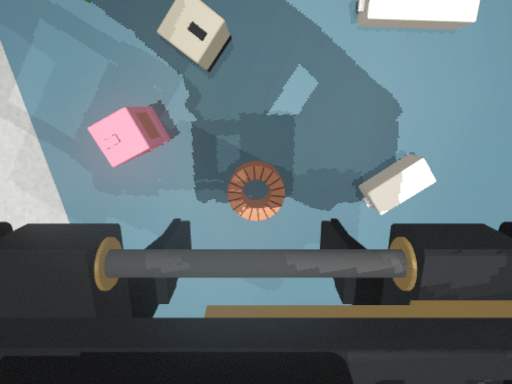

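The wrist view shows the coil at (256,190), centred between the jaws. The arm was still settling, so I'll hold, then recompute.

Request:
{"name": "send_rows", "arguments": {
  "deltas": [
    {"tx": 0,"ty": 0,"tz": 0,"rx": 0,"ry": 0,"rz": 0},
    {"tx": 0,"ty": 0,"tz": 0,"rx": 0,"ry": 0,"rz": 0}
  ]
}}

```text
time: 2.0
position: [0.4789, -0.2913, 0.1223]
tool_rot: [0.772, 0.636, -0.0, -0.0]
ft_force: [0.7, 0.4, 0.6]
grip_width: 0.0752
```

```bash
python3 go.py .479 -.291 .008 78.9
```

```text
t 2.0 pos [ 0.4789 -0.2913  0.1223] yaw 78.9 w 0.0752 F [0.7 0.4 0.6] 
  delta cm [ 0.03  0.   11.43] rot [-0.  0.  0.] rows>= 3.0
```

Request:
{"name": "send_rows", "arguments": {
  "deltas": [
    {"tx": 0,"ty": 0,"tz": 3.5,"rx": 0,"ry": 0,"rz": 0},
    {"tx": 0,"ty": 0,"tz": 7,"rx": 0,"ry": 0,"rz": 0},
    {"tx": 0,"ty": 0,"tz": 10,"rx": 0,"ry": 0,"rz": 0},
    {"tx": 0,"ty": 0,"tz": 11.4,"rx": 0,"ry": 0,"rz": 0},
    {"tx": 0,"ty": 0,"tz": 11.4,"rx": 0,"ry": 0,"rz": 0}
  ]
}}

```text
time: 2.42
position: [0.4764, -0.2924, 0.0061]
tool_rot: [0.774, 0.634, -0.0, -0.002]
ft_force: [0.0, 0.4, 0.2]
grip_width: 0.0752
```

Request:
{"name": "send_rows", "arguments": {
  "deltas": [
    {"tx": 0,"ty": 0,"tz": 0,"rx": 0,"ry": 0,"rz": 0},
    {"tx": 0,"ty": 0,"tz": 0,"rx": 0,"ry": 0,"rz": 0},
    {"tx": 0,"ty": 0,"tz": 0,"rx": 0,"ry": 0,"rz": 0},
    {"tx": 0,"ty": 0,"tz": 0,"rx": 0,"ry": 0,"rz": 0},
    {"tx": 0,"ty": 0,"tz": 0,"rx": 0,"ry": 0,"rz": 0}
  ],
  "claw": 4
}}

```text
time: 2.83
position: [0.4794, -0.2927, 0.0101]
tool_rot: [0.773, 0.635, 0.0, 0.002]
ft_force: [-0.4, -0.8, 4.6]
grip_width: 0.0519
```

Request:
{"name": "send_rows", "arguments": {
  "deltas": [
    {"tx": 0,"ty": 0,"tz": -1,"rx": 0,"ry": 0,"rz": 0},
    {"tx": 0,"ty": 0,"tz": -4,"rx": 0,"ry": 0,"rz": 0},
    {"tx": 0,"ty": 0,"tz": -8,"rx": 0,"ry": 0,"rz": 0},
    {"tx": 0,"ty": 0,"tz": -12,"rx": 0,"ry": 0,"rz": 0},
    {"tx": 0,"ty": 0,"tz": -12,"rx": 0,"ry": 0,"rz": 0}
  ]
}}

```text
time: 3.25
position: [0.4824, -0.2948, 0.1364]
tool_rot: [0.772, 0.635, 0.001, 0.007]
ft_force: [0.7, -0.5, -0.1]
grip_width: 0.0521
```

Request:
{"name": "send_rows", "arguments": {
  "deltas": [
    {"tx": 0,"ty": 0,"tz": 0,"rx": 0,"ry": 0,"rz": 0},
    {"tx": 0,"ty": 0,"tz": 0,"rx": 0,"ry": 0,"rz": 0}
  ]
}}

```text
time: 3.42
position: [0.478, -0.2911, 0.1289]
tool_rot: [0.773, 0.635, -0.0, -0.0]
ft_force: [-0.7, -0.4, -2.0]
grip_width: 0.0517
```

```bash
python3 go.py .539 .1855 .128 78.9
```

```text
t 3.42 pos [ 0.478  -0.2911  0.1289] yaw 78.8 w 0.0517 F [-0.7 -0.4 -2. ] 
  delta cm [47.94 -3.24  0.1 ] rot [-0.    -0.    -0.001] rows>= 12.0
```

Request:
{"name": "send_rows", "arguments": {
  "deltas": [
    {"tx": 2,"ty": -0.1,"tz": 0,"rx": 0,"ry": 0,"rz": 0},
    {"tx": 5,"ty": -0.3,"tz": 0,"rx": 0,"ry": 0,"rz": 0},
    {"tx": 9,"ty": -0.6,"tz": 0,"rx": 0,"ry": 0,"rz": 0},
    {"tx": 13,"ty": -0.9,"tz": 0,"rx": 0,"ry": 0,"rz": 0},
    {"tx": 17,"ty": -1.2,"tz": 0,"rx": 0,"ry": 0,"rz": 0}
  ]
}}

```text
time: 3.83
position: [0.4979, -0.1205, 0.1265]
tool_rot: [0.773, 0.634, -0.001, -0.002]
ft_force: [1.9, 0.0, -1.1]
grip_width: 0.0516
```

Request:
{"name": "send_rows", "arguments": {
  "deltas": [
    {"tx": 4,"ty": -0.3,"tz": 0,"rx": 0,"ry": 0,"rz": 0},
    {"tx": 8,"ty": -0.6,"tz": 0,"rx": 0,"ry": 0,"rz": 0},
    {"tx": 12,"ty": -0.9,"tz": 0,"rx": 0,"ry": 0,"rz": 0},
    {"tx": 16,"ty": -1.1,"tz": 0,"rx": 0,"ry": 0,"rz": 0},
    {"tx": 20,"ty": -1.3,"tz": 0,"rx": 0,"ry": 0,"rz": 0}
  ]
}}

```text
time: 4.25
position: [0.5237, 0.0782, 0.1265]
tool_rot: [0.773, 0.635, -0.002, -0.002]
ft_force: [0.6, 1.1, -0.7]
grip_width: 0.0516
```

Request:
{"name": "send_rows", "arguments": {
  "deltas": [
    {"tx": 4,"ty": -0.3,"tz": 0,"rx": 0,"ry": 0,"rz": 0},
    {"tx": 7,"ty": -0.5,"tz": 0,"rx": 0,"ry": 0,"rz": 0},
    {"tx": 9,"ty": -0.6,"tz": 0,"rx": 0,"ry": 0,"rz": 0},
    {"tx": 10.5,"ty": -0.7,"tz": 0,"rx": 0,"ry": 0,"rz": 0},
    {"tx": 10.9,"ty": -0.7,"tz": 0,"rx": 0,"ry": 0,"rz": 0}
  ]
}}

```text
time: 4.67
position: [0.5382, 0.1868, 0.1264]
tool_rot: [0.772, 0.636, -0.002, -0.001]
ft_force: [0.0, 0.9, -1.8]
grip_width: 0.0517
```

Request:
{"name": "send_rows", "arguments": {
  "deltas": [
    {"tx": 0,"ty": 0,"tz": 0,"rx": 0,"ry": 0,"rz": 0},
    {"tx": 0,"ty": 0,"tz": 0,"rx": 0,"ry": 0,"rz": 0},
    {"tx": 0,"ty": 0,"tz": 0,"rx": 0,"ry": 0,"rz": 0}
  ]
}}

```text
time: 4.92
position: [0.5392, 0.1831, 0.1278]
tool_rot: [0.773, 0.634, -0.001, -0.0]
ft_force: [0.3, -0.0, -1.2]
grip_width: 0.0516
```

```bash
python3 go.py .539 .1855 .06 78.9; python3 - <<'E'
from rig import robot
import cv2
for n in('wrist','top'):
    c=robot.camera(n);cv2.imwrite(f'pics/{n}2.png',c['color'][...,::-1])
E
python3 go.py .539 .1855 .06 78.9
```

```text
t 4.92 pos [0.5392 0.1831 0.1278] yaw 78.8 w 0.0516 F [ 0.3 -0.  -1.2] 
  delta cm [ 0.24 -0.05  6.78] rot [-0.002  0.001 -0.002] rows>= 2.0
t 5.02 pos [0.5397 0.1831 0.1283] yaw 78.7 w 0.0514 F [-0.2  1.2 -1.5] 
  delta cm [ 0.23 -0.11  6.83] rot [-0.001  0.001 -0.003] rows>= 2.0
```

View pics/wrist2.png

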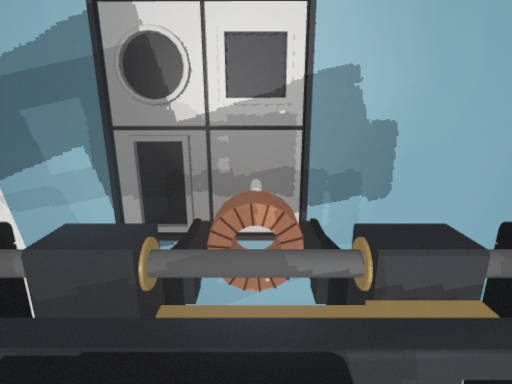

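View pics/top2.png

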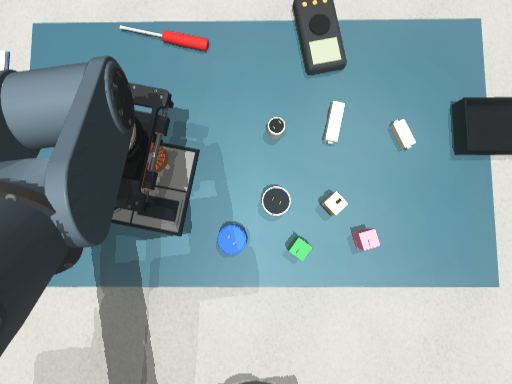

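The post tip is at (256,185), lined up in column with the coil at (255,240). I'll check its position with the wrist depth.

```bash
cat >> h.py <<'E'
def wcloud(c,o):
    from scipy.spatial.transform import Rotation as Ro
    K=c['intrinsics'];z=c['z_map'];v,u=np.mgrid[:384,:512]
    P=np.stack([(u-K[0,2])/K[0,0]*z,(v-K[1,2])/K[1,1]*z,z],-1)
    M=c['tool_from_camera'];P=P@M[:3,:3].T+M[:3,3]
    W=P@Ro.from_quat(o['tool_rot']).as_matrix().T+o['position'];W[z==0]=np.nan
    return W,P
E
python3 - <<'E'
from rig import robot
from h import *
o=robot.get_obs();c=robot.camera('wrist');W,P=wcloud(c,o)
for v in (180,183,186,189): print(v,W[v,256].round(4),P[v,256].round(4))
k=(W[...,2]>.03)&(W[...,2]<.046)&(np.hypot(W[...,0]-.539,W[...,1]-.185)<.02)
print(k.sum(),W[k].mean(0),W[k].max(0))
k=(P[...,2]>-.03)&(P[...,2]<.02)&(np.hypot(P[...,0],P[...,1])<.032)&((c['color'][...,0].astype(int)-c['color'][...,2])>40)
print('coil in tool',k.sum(),P[k].min(0),P[k].max(0))
# recess centres: dark in tray
E
```

```text
180 [0.5415 0.1903 0.0181] [0.0074 0.0005 0.1102]
183 [0.5415 0.1903 0.0294] [0.0074 0.0004 0.0988]
186 [0.5414 0.1902 0.0399] [0.0074 0.0004 0.0884]
189 [0.5411 0.1885 0.0431] [0.0056 0.0004 0.0851]
60 [0.54080695 0.1891378  0.03864031] [0.54444692 0.19078942 0.04399033]
coil in tool 4089 [-0.02496914 -0.02590533 -0.01790385] [0.02651575 0.02518747 0.00800699]
```

Request:
{"name": "send_rows", "arguments": {
  "deltas": [
    {"tx": 0.25,"ty": 0,"tz": 2,"rx": 0,"ry": 0,"rz": 0},
    {"tx": 0.25,"ty": 0,"tz": 5,"rx": 0,"ry": 0,"rz": 0},
    {"tx": 0.25,"ty": 0,"tz": 7.5,"rx": 0,"ry": 0,"rz": 0},
    {"tx": 0.25,"ty": 0,"tz": 9,"rx": 0,"ry": 0,"rz": 0},
    {"tx": 0.25,"ty": 0,"tz": 9.8,"rx": 0,"ry": 0,"rz": 0}
  ]
}}

```text
time: 5.48
position: [0.5391, 0.1858, 0.0285]
tool_rot: [0.773, 0.634, -0.002, -0.001]
ft_force: [-0.0, -0.5, -1.8]
grip_width: 0.0519
```

Request:
{"name": "send_rows", "arguments": {
  "deltas": [
    {"tx": 0,"ty": 0,"tz": 0.4,"rx": 0,"ry": 0,"rz": 0},
    {"tx": 0,"ty": 0,"tz": 0.8,"rx": 0,"ry": 0,"rz": 0},
    {"tx": 0,"ty": 0,"tz": 1.1,"rx": 0,"ry": 0,"rz": 0},
    {"tx": 0,"ty": 0,"tz": 1.1,"rx": 0,"ry": 0,"rz": 0},
    {"tx": 0,"ty": 0,"tz": 1.1,"rx": 0,"ry": 0,"rz": 0}
  ]
}}

```text
time: 5.9
position: [0.541, 0.1869, 0.0203]
tool_rot: [0.773, 0.635, 0.001, 0.0]
ft_force: [-0.8, 0.1, -0.4]
grip_width: 0.0514
```

```bash
python3 go.py .539 .1855 .017 78.9; python3 - <<'E'
from rig import robot
from h import *
import cv2
o=robot.get_obs();c=robot.camera('wrist');W,P=wcloud(c,o)
k=(P[...,2]>-.03)&(P[...,2]<.02)&(np.hypot(P[...,0],P[...,1])<.032)&((c['color'][...,0].astype(int)-c['color'][...,2])>40)
print('coil',k.sum(),W[k].min(0),W[k].max(0),W[k].mean(0))
cv2.imwrite('pics/w3.png',c['color'][...,::-1])
E
```

```text
t 5.9 pos [0.541  0.1869 0.0203] yaw 78.8 w 0.0514 F [-0.8  0.1 -0.4] 
  delta cm [-0.18 -0.17  0.33] rot [ 0.001 -0.    -0.001] rows>= 1.0
coil 4285 [0.51544399 0.16192308 0.00824427] [0.56648082 0.21329045 0.03849745] [0.5426665  0.19676586 0.03317134]
```

View pics/w3.png

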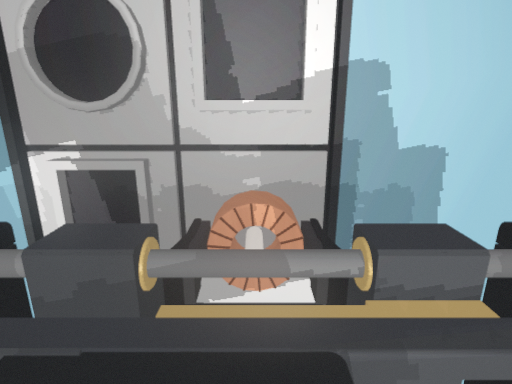

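The post stands inside the hole at (254,240). I'll lower until it makes contact.

Request:
{"name": "send_rows", "arguments": {
  "deltas": [
    {"tx": 0,"ty": 0,"tz": 0.15,"rx": 0,"ry": 0,"rz": 0},
    {"tx": 0,"ty": 0,"tz": 0.15,"rx": 0,"ry": 0,"rz": 0},
    {"tx": 0,"ty": 0,"tz": 0.15,"rx": 0,"ry": 0,"rz": 0}
  ]
}}

```text
time: 6.2
position: [0.5412, 0.187, 0.0191]
tool_rot: [0.773, 0.635, 0.001, 0.001]
ft_force: [-0.5, 0.5, 5.3]
grip_width: 0.0518
```

Request:
{"name": "send_rows", "arguments": {
  "deltas": [
    {"tx": 0,"ty": 0,"tz": 0.1,"rx": 0,"ry": 0,"rz": 0},
    {"tx": 0,"ty": 0,"tz": 0.1,"rx": 0,"ry": 0,"rz": 0},
    {"tx": 0,"ty": 0,"tz": 0.1,"rx": 0,"ry": 0,"rz": 0}
  ]
}}

```text
time: 6.45
position: [0.5412, 0.187, 0.019]
tool_rot: [0.773, 0.635, 0.001, 0.001]
ft_force: [-2.6, -0.8, 11.3]
grip_width: 0.052
```

Contact at 11 N. Opening a little, then raising.

Request:
{"name": "send_rows", "arguments": {
  "deltas": [
    {"tx": 0,"ty": 0,"tz": 0,"rx": 0,"ry": 0,"rz": 0},
    {"tx": 0,"ty": 0,"tz": 0,"rx": 0,"ry": 0,"rz": 0},
    {"tx": 0,"ty": 0,"tz": 0,"rx": 0,"ry": 0,"rz": 0}
  ],
  "claw": 6.2
}}

```text
time: 6.7
position: [0.5405, 0.1868, 0.0171]
tool_rot: [0.773, 0.635, 0.0, 0.0]
ft_force: [-0.2, -0.4, 0.3]
grip_width: 0.0603
```

Request:
{"name": "send_rows", "arguments": {
  "deltas": [
    {"tx": 0,"ty": 0,"tz": -2,"rx": 0,"ry": 0,"rz": 0},
    {"tx": 0,"ty": 0,"tz": -5,"rx": 0,"ry": 0,"rz": 0},
    {"tx": 0,"ty": 0,"tz": -9,"rx": 0,"ry": 0,"rz": 0},
    {"tx": 0,"ty": 0,"tz": -13,"rx": 0,"ry": 0,"rz": 0},
    {"tx": 0,"ty": 0,"tz": -13,"rx": 0,"ry": 0,"rz": 0}
  ]
}}

```text
time: 7.12
position: [0.5455, 0.1877, 0.1541]
tool_rot: [0.773, 0.635, 0.006, 0.004]
ft_force: [0.9, -0.6, 0.4]
grip_width: 0.0623
```

```bash
python3 go.py .606 -.3105 .15 24.5; python3 - <<'E'
from rig import robot
from h import *
import cv2
c=robot.camera('side');cv2.imwrite('pics/s4.png',c['color'][...,::-1]);W=cloud(c)
k=(c['color'][...,0].astype(int)-c['color'][...,2]>60)&(np.hypot(W[...,0]-.54,W[...,1]-.185)<.04)
print(k.sum(),W[k].mean(0),W[k].min(0),W[k].max(0))
E
```

```text
t 7.12 pos [0.5455 0.1877 0.1541] yaw 78.8 w 0.0623 F [ 0.9 -0.6  0.4] 
  delta cm [-47.71  15.57   0.39] rot [ 0.01  -0.011  0.948] rows>= 13.0
69 [0.53446955 0.18405825 0.0351414 ] [0.51663973 0.16588021 0.0298246 ] [0.55468515 0.21283261 0.03749041]
```

View pics/s4.png

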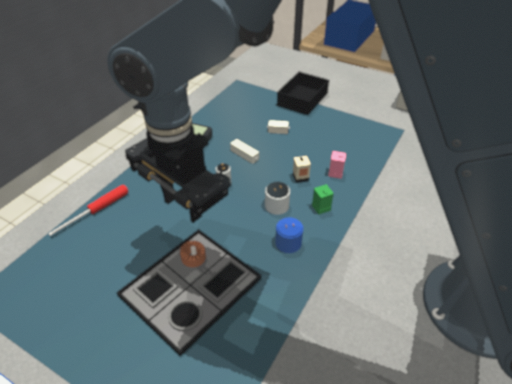

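The coil sits over the post (193,255), top at about 35 mm as expected. Slim capacitor next.

```bash
python3 go.py .6165 -.043 .12 78.9
```

```text
t 7.17 pos [0.5438 0.1874 0.1512] yaw 78.8 w 0.0619 F [ 0.1  0.1 -0. ] 
  delta cm [-21.21  11.56   3.16] rot [ 0.009 -0.003 -0.001] rows>= 6.0
```

Request:
{"name": "send_rows", "arguments": {
  "deltas": [
    {"tx": -2.5,"ty": 1.4,"tz": 0,"rx": 0,"ry": 0,"rz": 0},
    {"tx": -6,"ty": 3.3,"tz": 0,"rx": 0,"ry": 0,"rz": 0},
    {"tx": -9.5,"ty": 5.2,"tz": 0,"rx": 0,"ry": 0,"rz": 0},
    {"tx": -13,"ty": 7.1,"tz": 0,"rx": 0,"ry": 0,"rz": 0},
    {"tx": -16,"ty": 8.8,"tz": 0,"rx": 0,"ry": 0,"rz": 0}
  ]
}}

```text
time: 7.58
position: [0.5953, 0.0107, 0.1454]
tool_rot: [0.773, 0.635, -0.001, -0.001]
ft_force: [1.2, 0.4, -0.8]
grip_width: 0.0621
```

Request:
{"name": "send_rows", "arguments": {
  "deltas": [
    {"tx": -3,"ty": 1.5,"tz": 1,"rx": 0,"ry": 0,"rz": 0},
    {"tx": -5,"ty": 2.5,"tz": 2,"rx": 0,"ry": 0,"rz": 0},
    {"tx": -5.3,"ty": 2.8,"tz": 3,"rx": 0,"ry": 0,"rz": 0},
    {"tx": -5.3,"ty": 2.8,"tz": 3,"rx": 0,"ry": 0,"rz": 0},
    {"tx": -5.3,"ty": 2.8,"tz": 3,"rx": 0,"ry": 0,"rz": 0}
  ]
}}

```text
time: 8.0
position: [0.6112, -0.0437, 0.1151]
tool_rot: [0.773, 0.635, -0.001, -0.002]
ft_force: [-0.9, 0.1, 0.1]
grip_width: 0.0618
```

```bash
python3 go.py .6165 -.043 .02 78.9;python3 - <<'E'
from rig import robot
from h import *
import cv2
o=robot.get_obs();c=robot.camera('wrist');W,P=wcloud(c,o)
cv2.imwrite('pics/w5.png',c['color'][...,::-1])
k=(W[...,2]>.047)&(W[...,2]<.065)&(np.hypot(W[...,0]-.6165,W[...,1]+.043)<.03)
print(W[k].min(0),W[k].max(0),cv2.minEnclosingCircle((W[k][:,:2]*1000).astype(np.float32)))
E
```

```text
t 8.0 pos [ 0.6112 -0.0437  0.1151] yaw 78.8 w 0.0618 F [-0.9  0.1  0.1] 
  delta cm [0.17 0.55 9.51] rot [-0.005 -0.001 -0.002] rows>= 3.0
[ 0.60025402 -0.06085665  0.04711129] [ 0.6354708  -0.02569758  0.06107092] ((617.8471069335938, -43.511878967285156), 17.9537353515625)
```

View pics/w5.png

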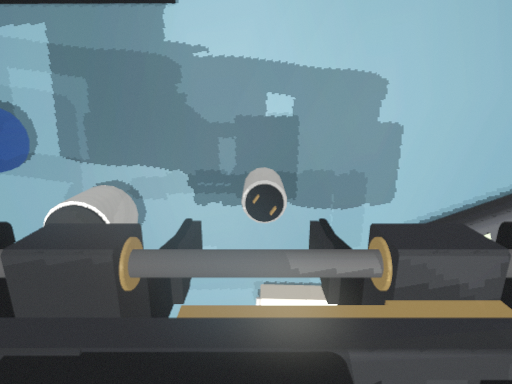

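Request:
{"name": "send_rows", "arguments": {
  "deltas": [
    {"tx": 0.1,"ty": 0.6,"tz": 0,"rx": 0,"ry": 0,"rz": 0},
    {"tx": 0.1,"ty": 0.6,"tz": 3,"rx": 0,"ry": 0,"rz": 0},
    {"tx": 0.1,"ty": 0.6,"tz": 6,"rx": 0,"ry": 0,"rz": 0},
    {"tx": 0.1,"ty": 0.6,"tz": 8.5,"rx": 0,"ry": 0,"rz": 0},
    {"tx": 0.1,"ty": 0.6,"tz": 9.5,"rx": 0,"ry": 0,"rz": 0}
  ]
}}

```text
time: 8.47
position: [0.6174, -0.0428, 0.0195]
tool_rot: [0.772, 0.636, -0.001, -0.002]
ft_force: [-0.5, -0.9, -0.3]
grip_width: 0.062
```

Request:
{"name": "send_rows", "arguments": {
  "deltas": [
    {"tx": 0,"ty": 0,"tz": 0,"rx": 0,"ry": 0,"rz": 0},
    {"tx": 0,"ty": 0,"tz": 0,"rx": 0,"ry": 0,"rz": 0},
    {"tx": 0,"ty": 0,"tz": 0,"rx": 0,"ry": 0,"rz": 0},
    {"tx": 0,"ty": 0,"tz": 0,"rx": 0,"ry": 0,"rz": 0},
    {"tx": 0,"ty": 0,"tz": 0,"rx": 0,"ry": 0,"rz": 0}
  ],
  "claw": 2.5
}}

```text
time: 8.88
position: [0.6199, -0.0449, 0.0237]
tool_rot: [0.773, 0.635, 0.001, 0.001]
ft_force: [-1.0, -0.7, 0.5]
grip_width: 0.0368
```

```bash
python3 go.py .6165 -.043 .12 78.9
```

```text
t 8.88 pos [ 0.6199 -0.0449  0.0237] yaw 78.8 w 0.0368 F [-1.  -0.7  0.5] 
  delta cm [ 0.12 -0.35 -9.63] rot [ 0.002  0.    -0.001] rows>= 3.0
```

Request:
{"name": "send_rows", "arguments": {
  "deltas": [
    {"tx": 0,"ty": 0,"tz": 0,"rx": 0,"ry": 0,"rz": 0},
    {"tx": 0,"ty": 0,"tz": -1,"rx": 0,"ry": 0,"rz": 0},
    {"tx": 0,"ty": 0,"tz": -4,"rx": 0,"ry": 0,"rz": 0},
    {"tx": 0,"ty": 0,"tz": -7.5,"rx": 0,"ry": 0,"rz": 0},
    {"tx": 0,"ty": 0,"tz": -11,"rx": 0,"ry": 0,"rz": 0}
  ]
}}

```text
time: 9.3
position: [0.6182, -0.0448, 0.1331]
tool_rot: [0.773, 0.635, -0.001, -0.001]
ft_force: [1.1, -0.0, -0.5]
grip_width: 0.036
```

Request:
{"name": "send_rows", "arguments": {
  "deltas": [
    {"tx": 0,"ty": 0,"tz": 0,"rx": 0,"ry": 0,"rz": 0},
    {"tx": 0,"ty": 0,"tz": 0,"rx": 0,"ry": 0,"rz": 0}
  ]
}}

```text
time: 9.47
position: [0.6209, -0.0453, 0.1354]
tool_rot: [0.773, 0.635, 0.002, 0.003]
ft_force: [0.3, 0.1, -2.0]
grip_width: 0.0355
```

```bash
python3 go.py .4735 .305 .13 78.9
```

```text
t 9.47 pos [ 0.6209 -0.0453  0.1354] yaw 78.8 w 0.0355 F [ 0.3  0.1 -2. ] 
  delta cm [ 31.51 -21.26   0.39] rot [ 0.007  0.    -0.001] rows>= 10.0
```

Request:
{"name": "send_rows", "arguments": {
  "deltas": [
    {"tx": 1.5,"ty": -1,"tz": 0,"rx": 0,"ry": 0,"rz": 0},
    {"tx": 4.5,"ty": -3,"tz": 0,"rx": 0,"ry": 0,"rz": 0},
    {"tx": 7.5,"ty": -5,"tz": 0,"rx": 0,"ry": 0,"rz": 0},
    {"tx": 10.5,"ty": -7,"tz": 0,"rx": 0,"ry": 0,"rz": 0},
    {"tx": 13.5,"ty": -9,"tz": 0,"rx": 0,"ry": 0,"rz": 0}
  ]
}}

```text
time: 9.88
position: [0.5536, 0.107, 0.1302]
tool_rot: [0.773, 0.635, -0.002, -0.002]
ft_force: [0.3, 0.4, -0.8]
grip_width: 0.0353
```

Request:
{"name": "send_rows", "arguments": {
  "deltas": [
    {"tx": 3,"ty": -2,"tz": 0,"rx": 0,"ry": 0,"rz": 0},
    {"tx": 6,"ty": -4,"tz": 0,"rx": 0,"ry": 0,"rz": 0},
    {"tx": 9,"ty": -6,"tz": 0,"rx": 0,"ry": 0,"rz": 0},
    {"tx": 12,"ty": -8,"tz": 0,"rx": 0,"ry": 0,"rz": 0},
    {"tx": 15,"ty": -10,"tz": 0,"rx": 0,"ry": 0,"rz": 0}
  ]
}}

```text
time: 10.3
position: [0.4844, 0.2731, 0.1303]
tool_rot: [0.773, 0.635, -0.002, -0.001]
ft_force: [0.2, 0.7, 0.1]
grip_width: 0.0357
```

Request:
{"name": "send_rows", "arguments": {
  "deltas": [
    {"tx": 2,"ty": -1.5,"tz": 0,"rx": 0,"ry": 0,"rz": 0},
    {"tx": 3,"ty": -2.2,"tz": 0,"rx": 0,"ry": 0,"rz": 0},
    {"tx": 3,"ty": -2.2,"tz": 0,"rx": 0,"ry": 0,"rz": 0},
    {"tx": 3,"ty": -2.2,"tz": 0,"rx": 0,"ry": 0,"rz": 0},
    {"tx": 3,"ty": -2.2,"tz": 0,"rx": 0,"ry": 0,"rz": 0}
  ]
}}

```text
time: 10.72
position: [0.4723, 0.3041, 0.1315]
tool_rot: [0.773, 0.635, -0.001, 0.0]
ft_force: [0.0, 0.3, -1.6]
grip_width: 0.0355
```

```bash
python3 go.py .4735 .305 .06 78.9;python3 - <<'E'
from rig import robot
from h import *
import cv2
o=robot.get_obs();c=robot.camera('wrist');W,P=wcloud(c,o)
cv2.imwrite('pics/w6.png',c['color'][...,::-1])
E
python3 go.py .4735 .305 .06 78.9
```

```text
t 10.72 pos [0.4723 0.3041 0.1315] yaw 78.8 w 0.0355 F [ 0.   0.3 -1.6] 
  delta cm [0.12 0.11 7.15] rot [-0.001  0.001 -0.002] rows>= 2.0
t 10.77 pos [0.4727 0.3039 0.1317] yaw 78.7 w 0.0355 F [ 0.1 -0.1 -0.7] 
  delta cm [0.13 0.06 7.17] rot [-0.     0.001 -0.003] rows>= 2.0
```

View pics/w6.png

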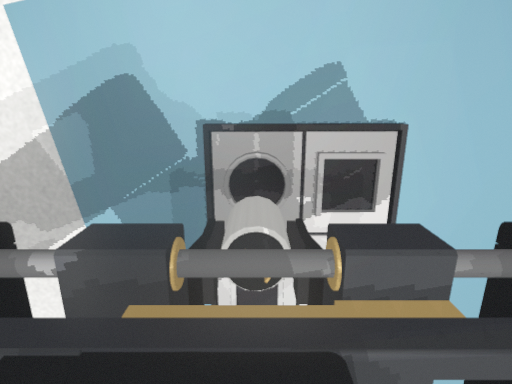

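Recess at (257,181), capacitor at column 256: aligned.

Request:
{"name": "send_rows", "arguments": {
  "deltas": [
    {"tx": 0.1,"ty": 0.1,"tz": 2,"rx": 0,"ry": 0,"rz": 0},
    {"tx": 0.1,"ty": 0.1,"tz": 5,"rx": 0,"ry": 0,"rz": 0},
    {"tx": 0.1,"ty": 0.1,"tz": 7,"rx": 0,"ry": 0,"rz": 0},
    {"tx": 0.1,"ty": 0.1,"tz": 8.2,"rx": 0,"ry": 0,"rz": 0},
    {"tx": 0.1,"ty": 0.1,"tz": 8.8,"rx": 0,"ry": 0,"rz": 0}
  ]
}}

```text
time: 11.18
position: [0.4731, 0.3044, 0.0423]
tool_rot: [0.773, 0.634, -0.002, -0.0]
ft_force: [0.0, 0.5, -1.1]
grip_width: 0.0353
```

Request:
{"name": "send_rows", "arguments": {
  "deltas": [
    {"tx": 0,"ty": 0,"tz": 0.3,"rx": 0,"ry": 0,"rz": 0},
    {"tx": 0,"ty": 0,"tz": 0.6,"rx": 0,"ry": 0,"rz": 0},
    {"tx": 0,"ty": 0,"tz": 0.9,"rx": 0,"ry": 0,"rz": 0},
    {"tx": 0,"ty": 0,"tz": 1.1,"rx": 0,"ry": 0,"rz": 0},
    {"tx": 0,"ty": 0,"tz": 1.1,"rx": 0,"ry": 0,"rz": 0}
  ]
}}

```text
time: 11.6
position: [0.4735, 0.3062, 0.0334]
tool_rot: [0.773, 0.635, 0.0, 0.0]
ft_force: [0.6, -0.4, -1.9]
grip_width: 0.0358
```

```bash
python3 go.py .4735 .305 .029 78.9;python3 - <<'E'
from rig import robot
from h import *
import cv2
o=robot.get_obs();c=robot.camera('wrist');W,P=wcloud(c,o)
cv2.imwrite('pics/w7.png',c['color'][...,::-1])
k=(W[...,2]>.055)&(W[...,2]<.08)&(np.hypot(P[...,0],P[...,1])<.022)
print(W[k].max(0),W[k].min(0))
E
```

```text
t 11.6 pos [0.4735 0.3062 0.0334] yaw 78.8 w 0.0358 F [ 0.6 -0.4 -1.9] 
  delta cm [-0.12  0.02  0.44] rot [ 0.001 -0.    -0.001] rows>= 1.0
[0.49468776 0.32525655 0.07996732] [0.45414396 0.2895961  0.05500048]
```

View pics/w7.png

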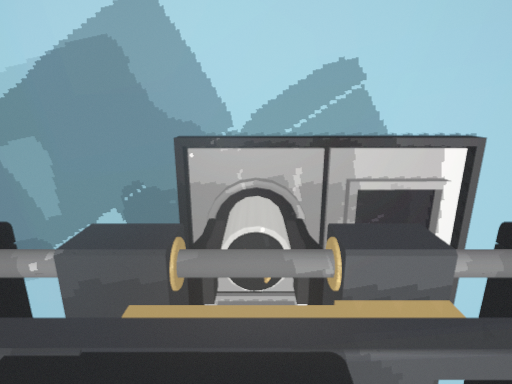

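Inside the ring; lowering to contact.

Request:
{"name": "send_rows", "arguments": {
  "deltas": [
    {"tx": 0,"ty": 0,"tz": 0.2,"rx": 0,"ry": 0,"rz": 0},
    {"tx": 0,"ty": 0,"tz": 0.3,"rx": 0,"ry": 0,"rz": 0},
    {"tx": 0,"ty": 0,"tz": 0.3,"rx": 0,"ry": 0,"rz": 0}
  ]
}}

```text
time: 11.9
position: [0.4738, 0.3065, 0.0326]
tool_rot: [0.772, 0.635, 0.001, 0.0]
ft_force: [-2.1, -1.6, 14.5]
grip_width: 0.0353
```

Request:
{"name": "send_rows", "arguments": {
  "deltas": [
    {"tx": 0,"ty": 0,"tz": 0.1,"rx": 0,"ry": 0,"rz": 0},
    {"tx": 0,"ty": 0,"tz": 0.1,"rx": 0,"ry": 0,"rz": 0},
    {"tx": 0,"ty": 0,"tz": 0.1,"rx": 0,"ry": 0,"rz": 0}
  ]
}}

```text
time: 12.15
position: [0.4738, 0.3065, 0.0325]
tool_rot: [0.772, 0.635, 0.001, 0.0]
ft_force: [-4.1, -1.8, 21.1]
grip_width: 0.0359
```

Request:
{"name": "send_rows", "arguments": {
  "deltas": [
    {"tx": 0,"ty": 0,"tz": -0.3,"rx": 0,"ry": 0,"rz": 0},
    {"tx": 0,"ty": 0,"tz": -0.3,"rx": 0,"ry": 0,"rz": 0}
  ]
}}

```text
time: 12.32
position: [0.474, 0.3066, 0.0334]
tool_rot: [0.773, 0.635, 0.001, 0.0]
ft_force: [0.2, 0.0, -1.4]
grip_width: 0.0355
```

Request:
{"name": "send_rows", "arguments": {
  "deltas": [
    {"tx": 0,"ty": 0,"tz": 0,"rx": 0,"ry": 0,"rz": 0},
    {"tx": 0,"ty": 0,"tz": 0,"rx": 0,"ry": 0,"rz": 0},
    {"tx": 0,"ty": 0,"tz": 0,"rx": 0,"ry": 0,"rz": 0},
    {"tx": 0,"ty": 0,"tz": 0,"rx": 0,"ry": 0,"rz": 0}
  ],
  "claw": 5.2
}}

```text
time: 12.65
position: [0.4731, 0.306, 0.0316]
tool_rot: [0.773, 0.635, -0.0, -0.0]
ft_force: [0.1, 0.1, 0.5]
grip_width: 0.0499
```

Request:
{"name": "send_rows", "arguments": {
  "deltas": [
    {"tx": 0,"ty": 0,"tz": -2,"rx": 0,"ry": 0,"rz": 0},
    {"tx": 0,"ty": 0,"tz": -5,"rx": 0,"ry": 0,"rz": 0},
    {"tx": 0,"ty": 0,"tz": -8.5,"rx": 0,"ry": 0,"rz": 0},
    {"tx": 0,"ty": 0,"tz": -12,"rx": 0,"ry": 0,"rz": 0},
    {"tx": 0,"ty": 0,"tz": -12,"rx": 0,"ry": 0,"rz": 0}
  ]
}}

```text
time: 13.07
position: [0.4775, 0.3079, 0.1582]
tool_rot: [0.773, 0.635, 0.006, 0.002]
ft_force: [1.1, 0.4, 0.5]
grip_width: 0.0521
```

```bash
python3 - <<'E'
from rig import robot
from h import *
import cv2
c=robot.camera('side');cv2.imwrite('pics/s8.png',c['color'][...,::-1]);W=cloud(c)
k=(W[...,2]>.055)&(W[...,2]<.08)&(np.hypot(W[...,0]-.4735,W[...,1]-.305)<.03)
print(k.sum(),W[k].min(0),W[k].max(0),W[k].mean(0))
E
python3 go.py .460 -.158 .15 43.4
```

```text
311 [0.45465276 0.28778823 0.055035  ] [0.49034963 0.32399131 0.07073625] [0.4705843  0.30843247 0.0631859 ]
t 13.12 pos [0.476  0.3073 0.1556] yaw 78.8 w 0.0519 F [ 0.5 -0.2 -0.6] 
  delta cm [-45.96   7.44   0.4 ] rot [ 0.006 -0.007  0.618] rows>= 12.0
```

View pics/s8.png

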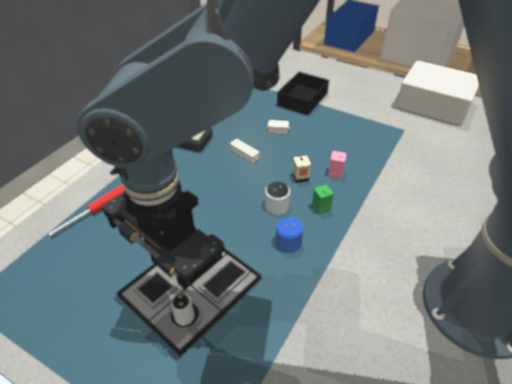

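The slim capacitor stands upright at (183,308), centred to about 1–3 mm. On to the relay.

Request:
{"name": "send_rows", "arguments": {
  "deltas": [
    {"tx": -2,"ty": 0.3,"tz": 0,"rx": 0,"ry": 0,"rz": 0},
    {"tx": -5.5,"ty": 0.9,"tz": 0,"rx": 0,"ry": 0,"rz": 0},
    {"tx": -9.5,"ty": 1.5,"tz": 0,"rx": 0,"ry": 0,"rz": 0},
    {"tx": -13.5,"ty": 2.1,"tz": 0,"rx": 0,"ry": 0,"rz": 0},
    {"tx": -17.5,"ty": 2.8,"tz": 0,"rx": 0,"ry": 0,"rz": 0}
  ],
  "claw": 6
}}

```text
time: 13.53
position: [0.4652, 0.1276, 0.1507]
tool_rot: [0.772, 0.635, -0.001, -0.001]
ft_force: [0.8, -0.3, 0.8]
grip_width: 0.06
```

Request:
{"name": "send_rows", "arguments": {
  "deltas": [
    {"tx": -4,"ty": 0.6,"tz": 0,"rx": 0,"ry": 0,"rz": 0},
    {"tx": -8,"ty": 1.2,"tz": 0,"rx": 0,"ry": 0,"rz": 0.05},
    {"tx": -12,"ty": 1.8,"tz": 0,"rx": 0,"ry": 0,"rz": 0.15},
    {"tx": -15,"ty": 2.4,"tz": 0,"rx": 0,"ry": 0,"rz": 0.25},
    {"tx": -18,"ty": 2.9,"tz": 0,"rx": 0,"ry": 0,"rz": 0.35}
  ]
}}

```text
time: 13.95
position: [0.4592, -0.055, 0.1508]
tool_rot: [0.873, 0.488, -0.001, -0.001]
ft_force: [-0.5, 1.1, -1.3]
grip_width: 0.0602
```

```bash
python3 go.py .460 -.158 .13 43.4
```

```text
t 13.95 pos [ 0.4592 -0.055   0.1508] yaw 58.4 w 0.0602 F [-0.5  1.1 -1.3] 
  delta cm [-8.73  5.46  2.07] rot [-0.003  0.001  0.262] rows>= 3.0
```

Request:
{"name": "send_rows", "arguments": {
  "deltas": [
    {"tx": -3.3,"ty": 2,"tz": 0.5,"rx": 0,"ry": 0,"rz": 0.1},
    {"tx": -6.5,"ty": 4,"tz": 1.3,"rx": 0,"ry": 0,"rz": 0.2},
    {"tx": -8.7,"ty": 5.5,"tz": 2,"rx": 0,"ry": 0,"rz": 0.26},
    {"tx": -8.7,"ty": 5.5,"tz": 2,"rx": 0,"ry": 0,"rz": 0.26},
    {"tx": -8.7,"ty": 5.5,"tz": 2,"rx": 0,"ry": 0,"rz": 0.26}
  ]
}}

```text
time: 14.37
position: [0.4613, -0.1569, 0.1305]
tool_rot: [0.928, 0.372, -0.001, -0.001]
ft_force: [-0.7, 0.7, -0.1]
grip_width: 0.06
```

Request:
{"name": "send_rows", "arguments": {
  "deltas": [
    {"tx": 0,"ty": 0,"tz": 0,"rx": 0,"ry": 0,"rz": 0}
  ]
}}

```text
time: 14.45
position: [0.4611, -0.1551, 0.131]
tool_rot: [0.928, 0.374, -0.001, -0.002]
ft_force: [-0.4, 1.3, -0.6]
grip_width: 0.0603
```

```bash
python3 go.py .460 -.158 .02 43.4;python3 - <<'E'
from rig import robot
from h import *
import cv2
o=robot.get_obs();c=robot.camera('wrist');W,P=wcloud(c,o)
cv2.imwrite('pics/w9.png',c['color'][...,::-1])
k=(W[...,2]>.052)&(W[...,2]<.065)&(np.hypot(W[...,0]-.46,W[...,1]+.158)<.035)
print(W[k].min(0),W[k].max(0),cv2.minAreaRect((W[k][:,:2]*1000).astype(np.float32)))
E
```

```text
t 14.45 pos [ 0.4611 -0.1551  0.131 ] yaw 43.9 w 0.0603 F [-0.4  1.3 -0.6] 
  delta cm [-0.27  0.18 11.1 ] rot [-0.004  0.001  0.009] rows>= 3.0
[ 0.4373491  -0.18207909  0.05203002] [ 0.48397384 -0.13593601  0.06170246] ((460.7972412109375, -159.1062469482422), (34.33045959472656, 33.612152099609375), 43.20024108886719)
```

View pics/w9.png

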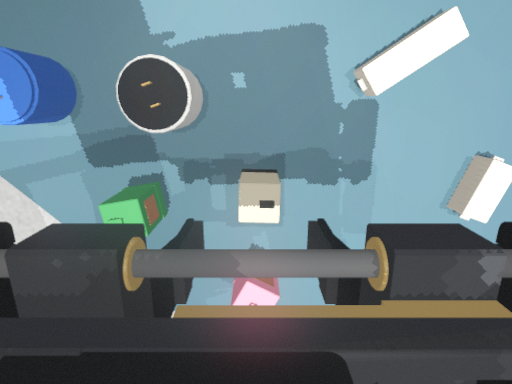

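Request:
{"name": "send_rows", "arguments": {
  "deltas": [
    {"tx": -0.2,"ty": 0.2,"tz": 2,"rx": 0,"ry": 0,"rz": 0.01},
    {"tx": -0.2,"ty": 0.2,"tz": 5,"rx": 0,"ry": 0,"rz": 0.01},
    {"tx": -0.2,"ty": 0.2,"tz": 8,"rx": 0,"ry": 0,"rz": 0.01},
    {"tx": -0.2,"ty": 0.2,"tz": 10.2,"rx": 0,"ry": 0,"rz": 0.01},
    {"tx": -0.2,"ty": 0.2,"tz": 11,"rx": 0,"ry": 0,"rz": 0.01}
  ]
}}

```text
time: 14.92
position: [0.4606, -0.1563, 0.0198]
tool_rot: [0.929, 0.37, -0.002, -0.002]
ft_force: [-0.8, 0.6, 0.1]
grip_width: 0.0599
```

Request:
{"name": "send_rows", "arguments": {
  "deltas": [
    {"tx": 0,"ty": 0,"tz": 0,"rx": 0,"ry": 0,"rz": 0},
    {"tx": 0,"ty": 0,"tz": 0,"rx": 0,"ry": 0,"rz": 0},
    {"tx": 0,"ty": 0,"tz": 0,"rx": 0,"ry": 0,"rz": 0},
    {"tx": 0,"ty": 0,"tz": 0,"rx": 0,"ry": 0,"rz": 0},
    {"tx": 0,"ty": 0,"tz": 0,"rx": 0,"ry": 0,"rz": 0}
  ],
  "claw": 2.5
}}

```text
time: 15.33
position: [0.4629, -0.1592, 0.0233]
tool_rot: [0.929, 0.369, 0.001, 0.001]
ft_force: [-0.4, 0.8, 0.6]
grip_width: 0.0345
```

Request:
{"name": "send_rows", "arguments": {
  "deltas": [
    {"tx": 0,"ty": 0,"tz": 0,"rx": 0,"ry": 0,"rz": 0},
    {"tx": 0,"ty": 0,"tz": 0,"rx": 0,"ry": 0,"rz": 0}
  ]
}}

```text
time: 15.5
position: [0.4629, -0.1592, 0.0233]
tool_rot: [0.929, 0.369, 0.001, 0.001]
ft_force: [1.1, 1.6, 6.9]
grip_width: 0.034
```

Request:
{"name": "send_rows", "arguments": {
  "deltas": [
    {"tx": 0,"ty": 0,"tz": -1,"rx": 0,"ry": 0,"rz": 0},
    {"tx": 0,"ty": 0,"tz": -4,"rx": 0,"ry": 0,"rz": 0},
    {"tx": 0,"ty": 0,"tz": -8,"rx": 0,"ry": 0,"rz": 0},
    {"tx": 0,"ty": 0,"tz": -11,"rx": 0,"ry": 0,"rz": 0},
    {"tx": 0,"ty": 0,"tz": -12,"rx": 0,"ry": 0,"rz": 0}
  ]
}}

```text
time: 15.92
position: [0.4643, -0.1602, 0.1468]
tool_rot: [0.929, 0.369, 0.002, 0.003]
ft_force: [1.6, -0.6, -1.9]
grip_width: 0.0338
```

Request:
{"name": "send_rows", "arguments": {
  "deltas": [
    {"tx": 0,"ty": 0,"tz": 0,"rx": 0,"ry": 0,"rz": -0.05},
    {"tx": 0,"ty": 0,"tz": 0,"rx": 0,"ry": 0,"rz": -0.15},
    {"tx": 0,"ty": 0,"tz": 0,"rx": 0,"ry": 0,"rz": -0.25},
    {"tx": 0,"ty": 0,"tz": 0,"rx": 0,"ry": 0,"rz": -0.35},
    {"tx": 0,"ty": 0,"tz": 0,"rx": 0,"ry": 0,"rz": -0.4}
  ]
}}

```text
time: 16.33
position: [0.462, -0.1589, 0.1428]
tool_rot: [0.837, 0.548, 0.0, 0.0]
ft_force: [-0.5, 0.7, -1.3]
grip_width: 0.0336
```

```bash
python3 go.py .560 .288 .14 78.9
```

```text
t 16.33 pos [ 0.462  -0.1589  0.1428] yaw 66.5 w 0.0336 F [-0.5  0.7 -1.3] 
  delta cm [44.89 -8.87  0.27] rot [ 0.     0.    -0.217] rows>= 11.0
```

Request:
{"name": "send_rows", "arguments": {
  "deltas": [
    {"tx": 2,"ty": -0.4,"tz": 0,"rx": 0,"ry": 0,"rz": 0},
    {"tx": 5.5,"ty": -1.1,"tz": 0,"rx": 0,"ry": 0,"rz": 0},
    {"tx": 9.5,"ty": -1.9,"tz": 0,"rx": 0,"ry": 0,"rz": 0},
    {"tx": 13.5,"ty": -2.7,"tz": 0,"rx": 0,"ry": 0,"rz": 0},
    {"tx": 17.5,"ty": -3.5,"tz": 0,"rx": 0,"ry": 0,"rz": 0}
  ]
}}

```text
time: 16.75
position: [0.5007, 0.0167, 0.1427]
tool_rot: [0.838, 0.546, 0.0, 0.0]
ft_force: [0.9, 0.5, -0.5]
grip_width: 0.0334
```

Request:
{"name": "send_rows", "arguments": {
  "deltas": [
    {"tx": 4,"ty": -0.8,"tz": 0,"rx": 0,"ry": 0,"rz": 0},
    {"tx": 8,"ty": -1.6,"tz": 0,"rx": 0,"ry": 0,"rz": -0.05},
    {"tx": 12,"ty": -2.4,"tz": 0,"rx": 0,"ry": 0,"rz": -0.1},
    {"tx": 15.5,"ty": -3.1,"tz": 0,"rx": 0,"ry": 0,"rz": -0.16},
    {"tx": 19,"ty": -3.8,"tz": 0,"rx": 0,"ry": 0,"rz": -0.21}
  ]
}}

```text
time: 17.17
position: [0.5423, 0.2065, 0.1427]
tool_rot: [0.775, 0.632, -0.0, 0.0]
ft_force: [1.2, -0.3, -1.0]
grip_width: 0.034
```

```bash
python3 go.py .560 .288 .14 78.9
```

```text
t 17.17 pos [0.5423 0.2065 0.1427] yaw 78.5 w 0.034 F [ 1.2 -0.3 -1. ] 
  delta cm [8.33 0.1  0.27] rot [ 0.     0.    -0.008] rows>= 3.0
```

Request:
{"name": "send_rows", "arguments": {
  "deltas": [
    {"tx": 3.5,"ty": 0.1,"tz": 0,"rx": 0,"ry": 0,"rz": 0},
    {"tx": 6.5,"ty": 0.1,"tz": 0.1,"rx": 0,"ry": 0,"rz": 0},
    {"tx": 8.2,"ty": 0.1,"tz": 0.2,"rx": 0,"ry": 0,"rz": 0},
    {"tx": 8.2,"ty": 0.1,"tz": 0.2,"rx": 0,"ry": 0,"rz": 0},
    {"tx": 8.2,"ty": 0.1,"tz": 0.2,"rx": 0,"ry": 0,"rz": 0}
  ]
}}

```text
time: 17.58
position: [0.5597, 0.2851, 0.1402]
tool_rot: [0.775, 0.632, -0.0, 0.0]
ft_force: [-1.2, 0.1, -1.6]
grip_width: 0.034
```

Request:
{"name": "send_rows", "arguments": {
  "deltas": [
    {"tx": 0,"ty": 0,"tz": 0,"rx": 0,"ry": 0,"rz": 0}
  ]
}}

```text
time: 17.67
position: [0.5596, 0.2836, 0.1401]
tool_rot: [0.776, 0.631, -0.001, -0.0]
ft_force: [0.5, -0.3, -1.4]
grip_width: 0.034
```

```bash
python3 go.py .560 .288 .032 78.9;python3 - <<'E'
from rig import robot
from h import *
import cv2
o=robot.get_obs();c=robot.camera('wrist');W,P=wcloud(c,o)
cv2.imwrite('pics/w10.png',c['color'][...,::-1])
E
```

```text
t 17.67 pos [0.5596 0.2836 0.1401] yaw 78.2 w 0.034 F [ 0.5 -0.3 -1.4] 
  delta cm [ 0.45 -0.04 10.81] rot [-0.001  0.001 -0.011] rows>= 3.0
```

View pics/w10.png

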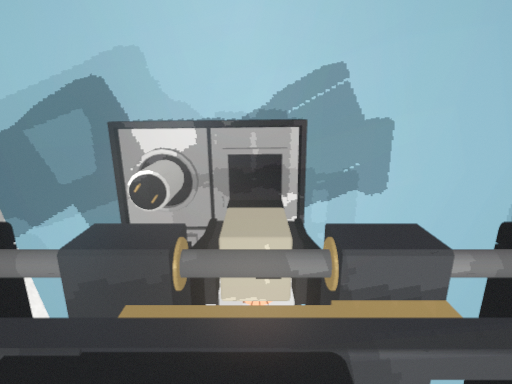

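Relay at column 255 matches the recess at (255,180).

Request:
{"name": "send_rows", "arguments": {
  "deltas": [
    {"tx": 0.3,"ty": 0,"tz": 2,"rx": 0,"ry": 0,"rz": -0.01},
    {"tx": 0.3,"ty": 0,"tz": 5,"rx": 0,"ry": 0,"rz": -0.01},
    {"tx": 0.3,"ty": 0,"tz": 7.8,"rx": 0,"ry": 0,"rz": -0.01},
    {"tx": 0.3,"ty": 0,"tz": 9,"rx": 0,"ry": 0,"rz": -0.01},
    {"tx": 0.3,"ty": 0,"tz": 9.6,"rx": 0,"ry": 0,"rz": -0.01}
  ]
}}

```text
time: 18.13
position: [0.5593, 0.2857, 0.042]
tool_rot: [0.773, 0.634, -0.002, -0.001]
ft_force: [-0.3, 0.0, -1.1]
grip_width: 0.0344
```

Request:
{"name": "send_rows", "arguments": {
  "deltas": [
    {"tx": 0,"ty": 0,"tz": 0.3,"rx": 0,"ry": 0,"rz": 0},
    {"tx": 0,"ty": 0,"tz": 0.6,"rx": 0,"ry": 0,"rz": 0},
    {"tx": 0,"ty": 0,"tz": 0.9,"rx": 0,"ry": 0,"rz": 0},
    {"tx": 0,"ty": 0,"tz": 0.9,"rx": 0,"ry": 0,"rz": 0}
  ]
}}

```text
time: 18.47
position: [0.5616, 0.2876, 0.0358]
tool_rot: [0.773, 0.635, 0.001, 0.0]
ft_force: [0.6, -0.2, -0.4]
grip_width: 0.0342
```

```bash
python3 go.py .560 .288 .032 78.9;python3 - <<'E'
from rig import robot
from h import *
import cv2
o=robot.get_obs();c=robot.camera('wrist');W,P=wcloud(c,o)
cv2.imwrite('pics/w11.png',c['color'][...,::-1])
E
```

```text
t 18.47 pos [0.5616 0.2876 0.0358] yaw 78.8 w 0.0342 F [ 0.6 -0.2 -0.4] 
  delta cm [ 0.01 -0.16  0.38] rot [ 0.001 -0.001 -0.001] rows>= 1.0
```

View pics/w11.png

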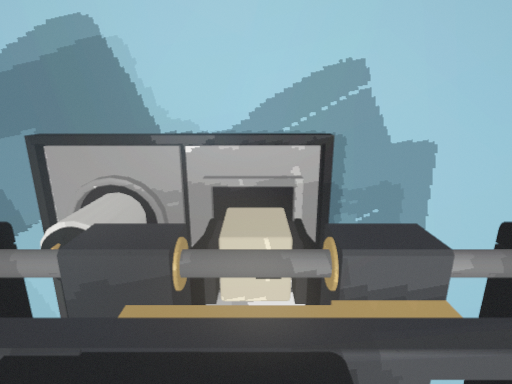

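Request:
{"name": "send_rows", "arguments": {
  "deltas": [
    {"tx": 0,"ty": -0.1,"tz": 0.2,"rx": 0,"ry": 0,"rz": 0},
    {"tx": 0,"ty": -0.1,"tz": 0.3,"rx": 0,"ry": 0,"rz": 0},
    {"tx": 0,"ty": -0.1,"tz": 0.3,"rx": 0,"ry": 0,"rz": 0}
  ]
}}

```text
time: 18.77
position: [0.56, 0.2879, 0.0323]
tool_rot: [0.773, 0.635, 0.0, 0.0]
ft_force: [-1.0, -0.0, 0.5]
grip_width: 0.0339
```

Request:
{"name": "send_rows", "arguments": {
  "deltas": [
    {"tx": 0,"ty": 0,"tz": 0.15,"rx": 0,"ry": 0,"rz": 0},
    {"tx": 0,"ty": 0,"tz": 0.15,"rx": 0,"ry": 0,"rz": 0},
    {"tx": 0,"ty": 0,"tz": 0.15,"rx": 0,"ry": 0,"rz": 0}
  ]
}}

```text
time: 19.02
position: [0.56, 0.2879, 0.0323]
tool_rot: [0.772, 0.635, 0.0, 0.0]
ft_force: [-2.3, -1.3, 8.9]
grip_width: 0.034
```

Request:
{"name": "send_rows", "arguments": {
  "deltas": [
    {"tx": 0,"ty": 0,"tz": 0,"rx": 0,"ry": 0,"rz": 0},
    {"tx": 0,"ty": 0,"tz": 0,"rx": 0,"ry": 0,"rz": 0},
    {"tx": 0,"ty": 0,"tz": 0,"rx": 0,"ry": 0,"rz": 0},
    {"tx": 0,"ty": 0,"tz": 0,"rx": 0,"ry": 0,"rz": 0}
  ],
  "claw": 5.2
}}

```text
time: 19.35
position: [0.56, 0.2877, 0.0304]
tool_rot: [0.773, 0.635, -0.0, -0.0]
ft_force: [-0.3, 0.2, -0.4]
grip_width: 0.0493
```

Request:
{"name": "send_rows", "arguments": {
  "deltas": [
    {"tx": 0,"ty": 0,"tz": -2,"rx": 0,"ry": 0,"rz": 0},
    {"tx": 0,"ty": 0,"tz": -5,"rx": 0,"ry": 0,"rz": 0},
    {"tx": 0,"ty": 0,"tz": -8.5,"rx": 0,"ry": 0,"rz": 0},
    {"tx": 0,"ty": 0,"tz": -12,"rx": 0,"ry": 0,"rz": 0},
    {"tx": 0,"ty": 0,"tz": -12,"rx": 0,"ry": 0,"rz": 0}
  ]
}}

```text
time: 19.77
position: [0.5646, 0.2893, 0.1577]
tool_rot: [0.773, 0.635, 0.007, 0.003]
ft_force: [1.5, 0.1, 0.1]
grip_width: 0.0517
```

```bash
python3 - <<'E'
from rig import robot
from h import *
import cv2
c=robot.camera('side');cv2.imwrite('pics/s12.png',c['color'][...,::-1]);W=cloud(c)
k=(W[...,2]>.05)&(W[...,2]<.08)&(np.hypot(W[...,0]-.56,W[...,1]-.288)<.03)
print(k.sum(),W[k].min(0),W[k].max(0),W[k].mean(0))
E
python3 go.py .606 -.3105 .15 24.5
```

```text
398 [0.53864589 0.26787899 0.050303  ] [0.57847193 0.30591676 0.07260016] [0.55488163 0.28855397 0.06458738]
t 19.82 pos [0.563  0.2887 0.1548] yaw 78.8 w 0.0521 F [-0.6 -0.5 -0.5] 
  delta cm [-57.96  15.82   0.35] rot [ 0.006 -0.008  0.948] rows>= 15.0
```

View pics/s12.png

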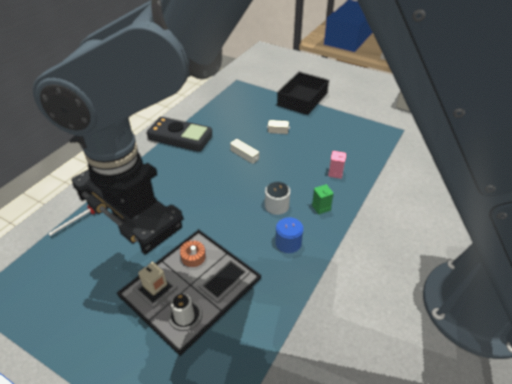

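Relay upright in the square recess (153,280), top at about 70 mm. Last: the short resistor.

Request:
{"name": "send_rows", "arguments": {
  "deltas": [
    {"tx": -2,"ty": 0.5,"tz": 0,"rx": 0,"ry": 0,"rz": 0},
    {"tx": -5.5,"ty": 1.5,"tz": 0,"rx": 0,"ry": 0,"rz": 0},
    {"tx": -9.3,"ty": 2.5,"tz": 0,"rx": 0,"ry": 0,"rz": 0},
    {"tx": -13.1,"ty": 3.6,"tz": 0,"rx": 0,"ry": 0,"rz": 0},
    {"tx": -17,"ty": 4.6,"tz": 0,"rx": 0,"ry": 0,"rz": 0}
  ]
}}

```text
time: 20.23
position: [0.5711, 0.1107, 0.149]
tool_rot: [0.772, 0.635, -0.001, -0.001]
ft_force: [-0.2, -0.3, 0.5]
grip_width: 0.0523
```

Request:
{"name": "send_rows", "arguments": {
  "deltas": [
    {"tx": -3.9,"ty": 1.1,"tz": 0,"rx": 0,"ry": 0,"rz": 0},
    {"tx": -7.8,"ty": 2.1,"tz": 0,"rx": 0,"ry": 0,"rz": 0.1},
    {"tx": -11.7,"ty": 3.2,"tz": 0,"rx": 0,"ry": 0,"rz": 0.2},
    {"tx": -15.6,"ty": 4.2,"tz": 0,"rx": 0,"ry": 0,"rz": 0.3},
    {"tx": -19.5,"ty": 5.3,"tz": 0,"rx": 0,"ry": 0,"rz": 0.4}
  ]
}}

```text
time: 20.65
position: [0.585, -0.0912, 0.1488]
tool_rot: [0.885, 0.467, -0.001, -0.001]
ft_force: [0.4, 0.8, 0.8]
grip_width: 0.052
```

```bash
python3 go.py .606 -.3105 .15 24.5
```

```text
t 20.65 pos [ 0.585  -0.0912  0.1488] yaw 55.6 w 0.052 F [0.4 0.8 0.8] 
  delta cm [-16.91  14.12  -0.15] rot [-0.003  0.002  0.543] rows>= 6.0
```

Request:
{"name": "send_rows", "arguments": {
  "deltas": [
    {"tx": -3,"ty": 2.5,"tz": 0,"rx": 0,"ry": 0,"rz": 0.1},
    {"tx": -6,"ty": 5,"tz": 0,"rx": 0,"ry": 0,"rz": 0.2},
    {"tx": -9,"ty": 7.5,"tz": 0,"rx": 0,"ry": 0,"rz": 0.3},
    {"tx": -12,"ty": 10,"tz": 0,"rx": 0,"ry": 0,"rz": 0.4},
    {"tx": -15,"ty": 12.5,"tz": 0,"rx": 0,"ry": 0,"rz": 0.5}
  ]
}}

```text
time: 21.07
position: [0.6046, -0.2853, 0.1485]
tool_rot: [0.972, 0.233, -0.001, -0.001]
ft_force: [1.3, 0.5, -0.0]
grip_width: 0.0518
```

```bash
python3 go.py .606 -.3105 .12 24.5
```

```text
t 21.07 pos [ 0.6046 -0.2853  0.1485] yaw 27.0 w 0.0518 F [ 1.3  0.5 -0. ] 
  delta cm [-1.02  2.32  2.85] rot [-0.003  0.002  0.043] rows>= 1.0
```

Request:
{"name": "send_rows", "arguments": {
  "deltas": [
    {"tx": -1,"ty": 2.3,"tz": 1.5,"rx": 0,"ry": 0,"rz": 0.04},
    {"tx": -1,"ty": 2.3,"tz": 2.8,"rx": 0,"ry": 0,"rz": 0.04},
    {"tx": -1,"ty": 2.3,"tz": 2.8,"rx": 0,"ry": 0,"rz": 0.04},
    {"tx": -1,"ty": 2.3,"tz": 2.8,"rx": 0,"ry": 0,"rz": 0.04},
    {"tx": -1,"ty": 2.3,"tz": 2.8,"rx": 0,"ry": 0,"rz": 0.04}
  ]
}}

```text
time: 21.48
position: [0.6069, -0.307, 0.1217]
tool_rot: [0.976, 0.217, -0.001, -0.001]
ft_force: [0.5, -0.1, -0.5]
grip_width: 0.052
```

```bash
python3 - <<'E'
from rig import robot
from h import *
import cv2
o=robot.get_obs();c=robot.camera('wrist');W,P=wcloud(c,o)
cv2.imwrite('pics/w13.png',c['color'][...,::-1])
k=(W[...,2]>.018)&(W[...,2]<.04)&(np.hypot(W[...,0]-.606,W[...,1]+.3105)<.045)
print(W[k].min(0),W[k].max(0),cv2.minAreaRect((W[k][:,:2]*1000).astype(np.float32)))
E
python3 go.py .606 -.3105 .011 24.5
```

```text
[ 0.57765717 -0.33284781  0.01802942] [ 0.63781711 -0.28837019  0.02805599] ((607.4303588867188, -310.9010314941406), (56.347412109375, 26.054624557495117), 23.803062438964844)
t 21.53 pos [ 0.6075 -0.3072  0.1225] yaw 25.1 w 0.0518 F [-0.1  0.3 -0.5] 
  delta cm [-0.27  0.25 11.15] rot [-0.001  0.     0.01 ] rows>= 3.0
```

View pics/w13.png

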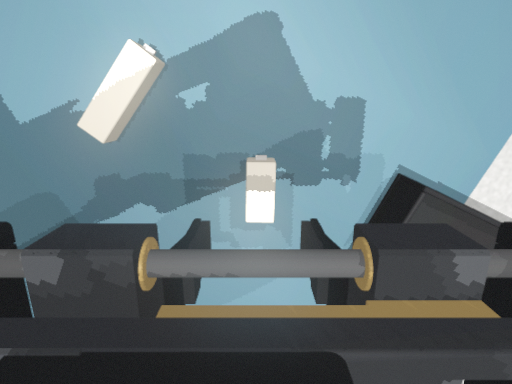

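Resistor at (260,190), long axis along the tool's x, long one apart at (120,90). I'll check the height and distance of the black box on the right before descending.

```bash
python3 - <<'E'
from h import *
T=dict(np.load('top0.npz'));W=cloud(T)
m=(W[...,1]<-.38)&(W[...,0]>.5)&(W[...,0]<.7)&(W[...,2]>.01)
print(m.sum(),np.nanmin(W[m],0),np.nanmax(W[m],0))
E
python3 go.py .6065 -.3105 .011 24.5
```

```text
1292 [ 0.56376621 -0.54301533  0.01001586] [ 0.67409642 -0.42186836  0.05302056]
t 21.53 pos [ 0.6075 -0.3072  0.1225] yaw 25.1 w 0.0518 F [-0.1  0.3 -0.5] 
  delta cm [-0.23  0.27 11.15] rot [-0.001  0.     0.01 ] rows>= 3.0
```

Box is 53 mm high and over 100 mm away, so it's clear of both fingers and body.

Request:
{"name": "send_rows", "arguments": {
  "deltas": [
    {"tx": -0.2,"ty": 0.25,"tz": 2,"rx": 0,"ry": 0,"rz": 0.01},
    {"tx": -0.2,"ty": 0.25,"tz": 5,"rx": 0,"ry": 0,"rz": 0.01},
    {"tx": -0.2,"ty": 0.25,"tz": 8,"rx": 0,"ry": 0,"rz": 0.01},
    {"tx": -0.2,"ty": 0.25,"tz": 10.2,"rx": 0,"ry": 0,"rz": 0.01},
    {"tx": -0.2,"ty": 0.25,"tz": 11,"rx": 0,"ry": 0,"rz": 0.01}
  ]
}}

```text
time: 21.95
position: [0.6052, -0.3092, 0.0098]
tool_rot: [0.977, 0.212, -0.002, -0.002]
ft_force: [-1.5, 0.6, -0.1]
grip_width: 0.0515
```

Request:
{"name": "send_rows", "arguments": {
  "deltas": [
    {"tx": 0,"ty": 0,"tz": 0,"rx": 0,"ry": 0,"rz": 0},
    {"tx": 0,"ty": 0,"tz": 0,"rx": 0,"ry": 0,"rz": 0}
  ]
}}

```text
time: 22.12
position: [0.6075, -0.3116, 0.0135]
tool_rot: [0.977, 0.212, 0.0, 0.0]
ft_force: [-0.1, 0.4, 1.4]
grip_width: 0.052
```

```bash
python3 go.py .6065 -.3105 .011 24.5
```

```text
t 22.12 pos [ 0.6075 -0.3116  0.0135] yaw 24.5 w 0.052 F [-0.1  0.4  1.4] 
  delta cm [-0.05 -0.14  0.25] rot [ 0.001 -0.001 -0.001] rows>= 1.0
```

Request:
{"name": "send_rows", "arguments": {
  "deltas": [
    {"tx": 0,"ty": 0,"tz": 0.1,"rx": 0,"ry": 0,"rz": 0},
    {"tx": 0,"ty": 0,"tz": 0.1,"rx": 0,"ry": 0,"rz": 0},
    {"tx": 0,"ty": 0,"tz": 0.1,"rx": 0,"ry": 0,"rz": 0},
    {"tx": 0,"ty": 0,"tz": 0.1,"rx": 0,"ry": 0,"rz": 0},
    {"tx": 0,"ty": 0,"tz": 0.1,"rx": 0,"ry": 0,"rz": 0}
  ],
  "claw": 1.5,
  "squeeze": 25
}}

```text
time: 22.53
position: [0.607, -0.3123, 0.0124]
tool_rot: [0.977, 0.211, 0.0, 0.0]
ft_force: [0.4, 0.5, -0.4]
grip_width: 0.0269
```

Request:
{"name": "send_rows", "arguments": {
  "deltas": [
    {"tx": 0,"ty": 0,"tz": 0,"rx": 0,"ry": 0,"rz": 0},
    {"tx": 0,"ty": 0,"tz": 0,"rx": 0,"ry": 0,"rz": 0}
  ]
}}

```text
time: 22.7
position: [0.6069, -0.3122, 0.0123]
tool_rot: [0.977, 0.211, 0.0, 0.0]
ft_force: [-0.7, 0.3, 3.7]
grip_width: 0.0262
```

Request:
{"name": "send_rows", "arguments": {
  "deltas": [
    {"tx": 0,"ty": 0,"tz": -1,"rx": 0,"ry": 0,"rz": 0},
    {"tx": 0,"ty": 0,"tz": -4,"rx": 0,"ry": 0,"rz": 0},
    {"tx": 0,"ty": 0,"tz": -8,"rx": 0,"ry": 0,"rz": 0},
    {"tx": 0,"ty": 0,"tz": -11,"rx": 0,"ry": 0,"rz": 0},
    {"tx": 0,"ty": 0,"tz": -12,"rx": 0,"ry": 0,"rz": 0}
  ]
}}

```text
time: 23.12
position: [0.6093, -0.3138, 0.1374]
tool_rot: [0.977, 0.211, 0.003, 0.004]
ft_force: [0.3, -0.9, -0.1]
grip_width: 0.0258
```

Request:
{"name": "send_rows", "arguments": {
  "deltas": [
    {"tx": 0,"ty": 0,"tz": 0,"rx": 0,"ry": 0,"rz": 0},
    {"tx": 0,"ty": 0,"tz": 0,"rx": 0,"ry": 0,"rz": 0}
  ]
}}

```text
time: 23.28
position: [0.6062, -0.3117, 0.1313]
tool_rot: [0.977, 0.211, -0.0, -0.0]
ft_force: [-0.1, -0.1, -1.3]
grip_width: 0.0259
```

```bash
python3 go.py .4535 .203 .13 78.9; python3 - <<'E'
from rig import robot
from h import *
import cv2
o=robot.get_obs();c=robot.camera('wrist');W,P=wcloud(c,o)
cv2.imwrite('pics/w14.png',c['color'][...,::-1])
k=(P[...,2]>-.03)&(P[...,2]<.03)&(abs(P[...,1])<.0125)&(abs(P[...,0])<.045)
print(P[k].min(0),P[k].max(0))
E
```

```text
t 23.28 pos [ 0.6062 -0.3117  0.1313] yaw 24.4 w 0.0259 F [-0.1 -0.1 -1.3] 
  delta cm [  7.35 -53.18   0.15] rot [-0.001  0.    -0.951] rows>= 13.0
[-0.02803573 -0.01248752 -0.0235575 ] [0.03301975 0.01248378 0.00994645]
```

View pics/w14.png

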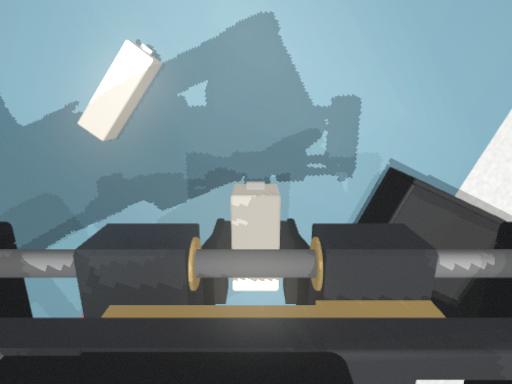

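The resistor is gripped level and centred (±~30 mm along tool x).

Request:
{"name": "send_rows", "arguments": {
  "deltas": [
    {"tx": 0.3,"ty": -2,"tz": 0,"rx": 0,"ry": 0,"rz": 0},
    {"tx": 0.8,"ty": -5.5,"tz": 0,"rx": 0,"ry": 0,"rz": 0},
    {"tx": 1.3,"ty": -9.5,"tz": 0,"rx": 0,"ry": 0,"rz": 0},
    {"tx": 1.9,"ty": -13.5,"tz": 0,"rx": 0,"ry": 0,"rz": 0},
    {"tx": 2.4,"ty": -17.5,"tz": 0,"rx": 0,"ry": 0,"rz": 0}
  ]
}}

```text
time: 23.75
position: [0.5536, -0.1405, 0.1287]
tool_rot: [0.978, 0.211, -0.002, -0.002]
ft_force: [1.2, 0.8, -1.2]
grip_width: 0.0259
```

Request:
{"name": "send_rows", "arguments": {
  "deltas": [
    {"tx": 0.5,"ty": -3.9,"tz": 0,"rx": 0,"ry": 0,"rz": -0.1},
    {"tx": 1.1,"ty": -7.8,"tz": 0,"rx": 0,"ry": 0,"rz": -0.2},
    {"tx": 1.6,"ty": -11.7,"tz": 0,"rx": 0,"ry": 0,"rz": -0.3},
    {"tx": 2.2,"ty": -15.6,"tz": 0,"rx": 0,"ry": 0,"rz": -0.4},
    {"tx": 2.7,"ty": -19.5,"tz": 0,"rx": 0,"ry": 0,"rz": -0.5}
  ]
}}

```text
time: 24.17
position: [0.4977, 0.0478, 0.1294]
tool_rot: [0.894, 0.448, -0.002, -0.001]
ft_force: [0.9, 0.4, -1.2]
grip_width: 0.0257
```

```bash
python3 go.py .4535 .203 .13 78.9
```

```text
t 24.17 pos [0.4977 0.0478 0.1294] yaw 53.3 w 0.0257 F [ 0.9  0.4 -1.2] 
  delta cm [  9.8  -12.82  -0.03] rot [-0.005  0.001 -0.447] rows>= 4.0
```

Request:
{"name": "send_rows", "arguments": {
  "deltas": [
    {"tx": 2.4,"ty": -3.1,"tz": 0,"rx": 0,"ry": 0,"rz": -0.1},
    {"tx": 4.8,"ty": -6.2,"tz": 0,"rx": 0,"ry": 0,"rz": -0.2},
    {"tx": 7,"ty": -9,"tz": 0,"rx": 0,"ry": 0,"rz": -0.3},
    {"tx": 8.8,"ty": -11.5,"tz": 0,"rx": 0,"ry": 0,"rz": -0.39},
    {"tx": 9.6,"ty": -12.6,"tz": 0,"rx": 0,"ry": 0,"rz": -0.44}
  ]
}}

```text
time: 24.58
position: [0.4534, 0.2013, 0.1293]
tool_rot: [0.774, 0.634, -0.003, -0.002]
ft_force: [-0.1, -0.0, -0.8]
grip_width: 0.0256
```

Request:
{"name": "send_rows", "arguments": {
  "deltas": [
    {"tx": 0,"ty": 0,"tz": 0,"rx": 0,"ry": 0,"rz": 0},
    {"tx": 0,"ty": 0,"tz": 0,"rx": 0,"ry": 0,"rz": 0},
    {"tx": 0,"ty": 0,"tz": 0,"rx": 0,"ry": 0,"rz": 0}
  ]
}}

```text
time: 24.83
position: [0.4568, 0.1978, 0.1304]
tool_rot: [0.776, 0.631, -0.001, -0.0]
ft_force: [-0.1, 0.4, -1.2]
grip_width: 0.026
```

```bash
python3 go.py .4535 .203 .0215 78.9;python3 - <<'E'
from rig import robot
from h import *
import cv2
o=robot.get_obs();c=robot.camera('wrist');W,P=wcloud(c,o)
cv2.imwrite('pics/w15.png',c['color'][...,::-1])
E
```

```text
t 24.83 pos [0.4568 0.1978 0.1304] yaw 78.2 w 0.026 F [-0.1  0.4 -1.2] 
  delta cm [ 0.46 -0.4  10.89] rot [-0.002  0.001 -0.012] rows>= 3.0
```

View pics/w15.png

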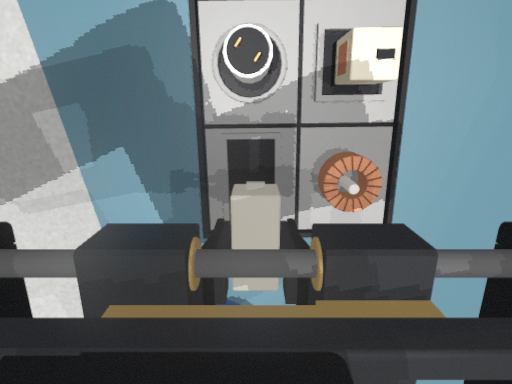

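Recess at column 251 against the part at 256, matching the −4 mm shift. Correcting and lowering.

Request:
{"name": "send_rows", "arguments": {
  "deltas": [
    {"tx": 0.4,"ty": -0.35,"tz": 0,"rx": 0,"ry": 0,"rz": -0.01},
    {"tx": 0.4,"ty": -0.35,"tz": 2,"rx": 0,"ry": 0,"rz": -0.01},
    {"tx": 0.4,"ty": -0.35,"tz": 5,"rx": 0,"ry": 0,"rz": -0.01},
    {"tx": 0.4,"ty": -0.35,"tz": 7,"rx": 0,"ry": 0,"rz": -0.01},
    {"tx": 0.4,"ty": -0.35,"tz": 8,"rx": 0,"ry": 0,"rz": -0.01}
  ]
}}

```text
time: 25.3
position: [0.4536, 0.2021, 0.0495]
tool_rot: [0.773, 0.634, -0.002, -0.001]
ft_force: [-0.5, 0.4, -1.3]
grip_width: 0.0259
```

Request:
{"name": "send_rows", "arguments": {
  "deltas": [
    {"tx": 0,"ty": 0,"tz": 0,"rx": 0,"ry": 0,"rz": 0},
    {"tx": 0,"ty": 0,"tz": 0,"rx": 0,"ry": 0,"rz": 0}
  ]
}}

```text
time: 25.47
position: [0.4549, 0.2027, 0.0514]
tool_rot: [0.773, 0.635, -0.0, -0.0]
ft_force: [-0.1, -0.2, -0.2]
grip_width: 0.0257
```

```bash
python3 go.py .4535 .203 .0215 78.9;python3 - <<'E'
from rig import robot
from h import *
import cv2
o=robot.get_obs();c=robot.camera('wrist');W,P=wcloud(c,o)
cv2.imwrite('pics/w16.png',c['color'][...,::-1])
E
```

```text
t 25.47 pos [0.4549 0.2027 0.0514] yaw 78.8 w 0.0257 F [-0.1 -0.2 -0.2] 
  delta cm [ 0.   -0.14  2.99] rot [-0.001  0.    -0.002] rows>= 1.0
```

View pics/w16.png

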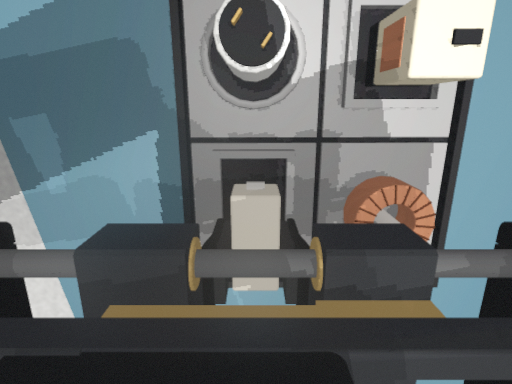

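Request:
{"name": "send_rows", "arguments": {
  "deltas": [
    {"tx": 0,"ty": -0.1,"tz": 0.8,"rx": 0,"ry": 0,"rz": 0},
    {"tx": 0,"ty": -0.1,"tz": 1.6,"rx": 0,"ry": 0,"rz": 0},
    {"tx": 0,"ty": -0.1,"tz": 2.3,"rx": 0,"ry": 0,"rz": 0},
    {"tx": 0,"ty": -0.1,"tz": 2.7,"rx": 0,"ry": 0,"rz": 0},
    {"tx": 0,"ty": -0.1,"tz": 2.7,"rx": 0,"ry": 0,"rz": 0}
  ]
}}

```text
time: 25.93
position: [0.4531, 0.2032, 0.0236]
tool_rot: [0.773, 0.635, -0.001, -0.0]
ft_force: [0.1, 0.7, -1.3]
grip_width: 0.0261
```

Request:
{"name": "send_rows", "arguments": {
  "deltas": [
    {"tx": 0,"ty": 0,"tz": 0.1,"rx": 0,"ry": 0,"rz": 0},
    {"tx": 0,"ty": 0,"tz": 0.2,"rx": 0,"ry": 0,"rz": 0},
    {"tx": 0,"ty": 0,"tz": 0.2,"rx": 0,"ry": 0,"rz": 0}
  ]
}}

```text
time: 26.18
position: [0.4538, 0.2034, 0.0225]
tool_rot: [0.773, 0.635, 0.0, 0.0]
ft_force: [0.5, -0.8, -0.9]
grip_width: 0.0257
```

Request:
{"name": "send_rows", "arguments": {
  "deltas": [
    {"tx": 0,"ty": 0,"tz": 0.1,"rx": 0,"ry": 0,"rz": 0},
    {"tx": 0,"ty": 0,"tz": 0.1,"rx": 0,"ry": 0,"rz": 0},
    {"tx": 0,"ty": 0,"tz": 0.1,"rx": 0,"ry": 0,"rz": 0}
  ]
}}

```text
time: 26.43
position: [0.4538, 0.2033, 0.0217]
tool_rot: [0.773, 0.635, 0.0, 0.0]
ft_force: [-0.6, -0.1, -0.9]
grip_width: 0.0255
```

Request:
{"name": "send_rows", "arguments": {
  "deltas": [
    {"tx": 0,"ty": 0,"tz": 0.1,"rx": 0,"ry": 0,"rz": 0},
    {"tx": 0,"ty": 0,"tz": 0.1,"rx": 0,"ry": 0,"rz": 0},
    {"tx": 0,"ty": 0,"tz": 0.1,"rx": 0,"ry": 0,"rz": 0}
  ]
}}

```text
time: 26.68
position: [0.4539, 0.2034, 0.0213]
tool_rot: [0.773, 0.635, 0.0, 0.0]
ft_force: [-0.4, -0.6, 4.3]
grip_width: 0.0259
```

Contact. Releasing.

Request:
{"name": "send_rows", "arguments": {
  "deltas": [
    {"tx": 0,"ty": 0,"tz": 0,"rx": 0,"ry": 0,"rz": 0},
    {"tx": 0,"ty": 0,"tz": 0,"rx": 0,"ry": 0,"rz": 0},
    {"tx": 0,"ty": 0,"tz": 0,"rx": 0,"ry": 0,"rz": 0},
    {"tx": 0,"ty": 0,"tz": 0,"rx": 0,"ry": 0,"rz": 0}
  ],
  "claw": 4.2
}}

```text
time: 27.02
position: [0.4537, 0.2033, 0.0205]
tool_rot: [0.773, 0.635, -0.0, -0.0]
ft_force: [-0.0, 0.0, -0.6]
grip_width: 0.0397
```

Request:
{"name": "send_rows", "arguments": {
  "deltas": [
    {"tx": 0,"ty": 0,"tz": -2,"rx": 0,"ry": 0,"rz": 0},
    {"tx": 0,"ty": 0,"tz": -5,"rx": 0,"ry": 0,"rz": 0},
    {"tx": 0,"ty": 0,"tz": -9,"rx": 0,"ry": 0,"rz": 0},
    {"tx": 0,"ty": 0,"tz": -13,"rx": 0,"ry": 0,"rz": 0},
    {"tx": 0,"ty": 0,"tz": -13,"rx": 0,"ry": 0,"rz": 0}
  ]
}}

```text
time: 27.43
position: [0.4583, 0.2045, 0.1569]
tool_rot: [0.772, 0.635, 0.006, 0.003]
ft_force: [0.1, -0.1, 0.4]
grip_width: 0.042
```

Request:
{"name": "send_rows", "arguments": {
  "deltas": [
    {"tx": -3,"ty": 0,"tz": 0,"rx": 0,"ry": 0,"rz": 0},
    {"tx": -7,"ty": 0,"tz": 0,"rx": 0,"ry": 0,"rz": 0},
    {"tx": -11,"ty": 0,"tz": 0,"rx": 0,"ry": 0,"rz": 0},
    {"tx": -15,"ty": 0,"tz": 0,"rx": 0,"ry": 0,"rz": 0},
    {"tx": -19,"ty": 0,"tz": 0,"rx": 0,"ry": 0,"rz": 0}
  ]
}}

```text
time: 27.85
position: [0.4161, 0.0157, 0.1503]
tool_rot: [0.772, 0.635, -0.0, -0.0]
ft_force: [1.2, 0.7, 0.4]
grip_width: 0.0422
```

Request:
{"name": "send_rows", "arguments": {
  "deltas": [
    {"tx": -4,"ty": 0,"tz": -1,"rx": 0,"ry": 0,"rz": 0},
    {"tx": -8,"ty": 0,"tz": -2,"rx": 0,"ry": 0,"rz": 0},
    {"tx": -12,"ty": 0,"tz": -3,"rx": 0,"ry": 0,"rz": 0},
    {"tx": -15,"ty": 0,"tz": -4,"rx": 0,"ry": 0,"rz": 0},
    {"tx": -18,"ty": 0,"tz": -5,"rx": 0,"ry": 0,"rz": 0}
  ]
}}

```text
time: 28.27
position: [0.3811, -0.1615, 0.2006]
tool_rot: [0.773, 0.634, -0.0, -0.0]
ft_force: [1.0, 0.0, -0.3]
grip_width: 0.0421
```

Request:
{"name": "send_rows", "arguments": {
  "deltas": [
    {"tx": 0,"ty": 0,"tz": 0,"rx": 0,"ry": 0,"rz": 0},
    {"tx": 0,"ty": 0,"tz": 0,"rx": 0,"ry": 0,"rz": 0},
    {"tx": 0,"ty": 0,"tz": 0,"rx": 0,"ry": 0,"rz": 0}
  ]
}}

```text
time: 28.52
position: [0.3814, -0.1589, 0.2]
tool_rot: [0.773, 0.635, -0.0, -0.001]
ft_force: [-0.2, 0.4, -0.6]
grip_width: 0.0419
```

```bash
python3 - <<'E'
from rig import robot
from h import *
import cv2
for cam in('top','side'):
  c=robot.camera(cam);cv2.imwrite(f'pics/{cam}17.png',c['color'][...,::-1]);W=cloud(c)
  for n,x,zt in(('cap',(.4735,.305),.061),('relay',(.56,.288),.067),('res',(.4535,.203),.035),('tor',(.539,.1855),.035),('fat',(.4655,-.0415),.052),('long',(.632,-.167),.026)):
    m=(np.hypot(W[...,0]-x[0],W[...,1]-x[1])<.055)&(abs(W[...,2]-zt)<.012)&(W[...,2]>.021)
    p=W[m]
    if len(p)>10: print(cam,n,m.sum(),'z95',np.percentile(p[:,2],95).round(4),'rect',[np.round(a,1) for a in cv2.minAreaRect((p[:,:2]*1000).astype(np.float32))])
E
```

```text
top cap 292 z95 0.0668 rect [array([473.2, 306.4]), array([34.1, 34.3]), np.float64(4.7)]
top relay 329 z95 0.0695 rect [array([559.2, 286.7]), array([35.2, 34.4]), np.float64(78.8)]
top res 376 z95 0.0372 rect [array([453.9, 205.4]), array([62.8, 25.8]), np.float64(78.6)]
top tor 444 z95 0.0382 rect [array([540.7, 187. ]), array([50.8, 50.5]), np.float64(62.7)]
top fat 661 z95 0.0572 rect [array([465.6, -41.7]), array([55.4, 55.6]), np.float64(89.9)]
top long 498 z95 0.0278 rect [array([ 633.1, -167. ]), array([26.1, 84. ]), np.float64(77.6)]
side cap 342 z95 0.0664 rect [array([472.3, 306.9]), array([35.1, 34.7]), np.float64(73.0)]
side relay 360 z95 0.0697 rect [array([557.8, 285.9]), array([34.8, 35.7]), np.float64(76.6)]
side res 422 z95 0.0376 rect [array([452.9, 206. ]), array([60.3, 26.9]), np.float64(78.6)]
side tor 448 z95 0.0384 rect [array([539.7, 186.4]), array([51.1, 51.7]), np.float64(19.8)]
side fat 434 z95 0.0577 rect [array([463.4, -40.3]), array([56.4, 54.2]), np.float64(71.9)]
side long 227 z95 0.0285 rect [array([ 632.8, -167.2]), array([29.5, 84.8]), np.float64(76.9)]
```

View pics/top17.png

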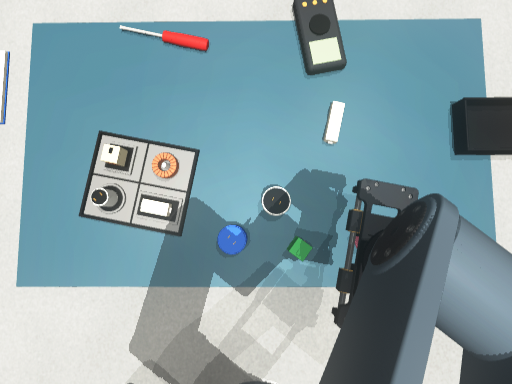

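View pics/side17.png

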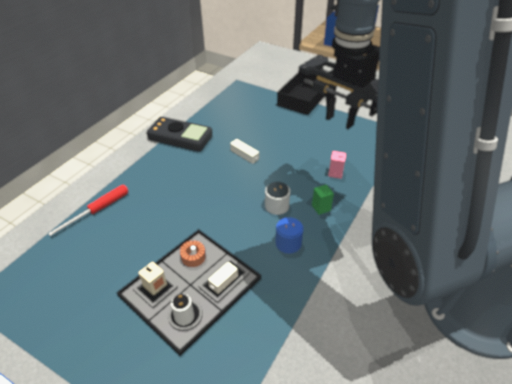

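All four parts sit in their inserts within about 3 mm, each about 10 mm higher than it stood on the bench, as expected. The look-alikes haven't moved. Handing in.

```bash
python3 -c "
from rig import robot
print(robot.hand_in(), robot.get_obs()['time'])"
```

```text
the job is handed in; nothing more can be done
the job is handed in; nothing more can be done
```

I packed all four parts into the tray and handed the job in at about 29 s on the robot's clock, well inside the 120 s limit. The hand-in gives no verdict. Each part was lowered until it touched its insert, with 4 to 21 N of contact force, before the fingers opened.

- **Placement:** the last top and side views put every part within about 3 mm of its insert's centre. All are upright and about 10 mm higher than on the bench, which matches the 9 mm insert floor within the depth error.
- **Left alone:** the fat capacitor and long resistor measure within about 1 mm of their starts and are upright. The arm is clear of everything.
- **Disagreements:**
  - The side view of the tray outline came out 4 mm off and oversized, so I used the top view, whose size matched the 186 x 218 mm given.
  - The tool position readings swung by a few millimetres just after moves, so I held still or went by contact force.

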